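Set out the gift boxes on a craft stall

TASK

Set out the stall: take the stack of four gift boxes apart and set each box, upright, in the middle of the wooden display stand that has its shape (long box on the rectangular stand, square box on the square one, round box on the round one, hexagonal tin on the hexagonal one). Line the long and the square box up with the edges of their stands. Do not knock any box over, and do not knock over or push away the mug of needles or the bead jar.

Things in the scene. Friction and masses are not known exactly. Their poses are not given: they have to be found in the camera images.
- oblong_box (a point): Long rectangular plywood box, closed, 110 (its x) x 62 (its y) x 34 mm high, 0.15-0.31 kg; always the bottom of the stack, standing on the table. Point: its centre, half-way up; z up.
- square_box (a point): Square white card box, closed and rigid, 54 x 54 x 34 mm high; x and y normal to its sides. At the start it stands on the plywood box, up to 20 mm off its middle. Point: its centre, half-way up; z up.
- round_box (a point): Round dark turned-wood box, closed, diameter 44, 34 mm high. At the start it stands on the square box. Point: its centre, half-way up; z up.
- hexagon_box (a point): Hexagonal grey metal tin, closed, 28 mm across flats, 32 mm high; two of the flats face its +x and -x, the others follow every 60 degrees. At the start it stands on the round box, at the top of the stack. Point: its centre, half-way up; z up.
- oblong_stand (a point): Flat wooden display stand with rectangular top 134 (its x) x 86 (its y) mm, 12 mm high, fixed to the table. Point: centre of its top face; z up.
- square_stand (a point): Wooden display stand with square top 78 x 78 mm, 18 mm high, fixed; x and y normal to its sides. Point: centre of its top face; z up.
- round_stand (a point): Wooden display stand with round top of diameter 68 mm, 24 mm high, fixed. Point: centre of its top face; z up.
- hexagon_stand (a point): Wooden display stand with hexagonal top 52 mm across flats, 30 mm high, fixed. Point: centre of its top face; z up.
- needle_mug (a point): Bystander: loose blue ceramic mug without handle, diameter 68, 85 mm high, with knitting needles standing up to 153 mm above the table. Point: on its axis 43 mm above its foot.
- bead_jar (a point): Bystander: loose amber glass jar with a steel cap, diameter 54, 75 mm high. Point: its centre, half-way up.
There are look-alikes about, which are no part of the job. What is shaped like the part that bears square_stand but green or red is not meant. What is shaped like the part that bears round_stand but green is not meant.

How it is judged:
By the outcome, as a careful person would: the job done as asked, in the order asked, and still so for the second after the job is handed in, with the robot touching nothing.
It also fails if it takes over 120 s, if anything falls off the work surface, if the arm or the gripper's body presses on something with over 40 N, if the wrist force passes 120 N, or if a joint passes its speed limit or range.

ROBOT

A 6-joint arm with a two-finger parallel gripper is mounted at the origin on the work surface. World frame = base frame: x ahead of the robot, y to its left, z up, the work surface at z = 0. Lengths are in m, angles in degrees, forces in N, time in s.
With the tool pointing down it reaches from about 0.4 to 0.825 m from the base axis. Payload 7 kg.
Tool frame: the origin (TCP) lies midway between the tips of the shut fingers; the grasp point (between the pads) lies r.grip_depth behind it (r.grip_depth is the distance from the TCP to the grasp point, in m); z points along the fingers, y is the direction in which the jaws open and shut (so a half turn about z gives the same grasp; the last joint's range is limited). The gripper opens to 88 mm and grips with 3 to 60 N. Pads are 19 mm wide; open, the fingers measure 130 mm over their backs; the gripper's body (78 mm by 193 mm) begins 47 mm behind the grasp point.
Start: joints at [91.392, 20.546, 0.682, 0, -70.136, -16.507], TCP at [0.176, 0.652, 0.199] pointing down, gripper open.
Joint ranges: [-176.03, 176.03], [-82.01, 121.73], [-58.28, 71.71], [-173.87, 95.51], [-174.79, -0.11], [-173.66, 173.66]. Speed limits (degrees/s): [136.94, 136.94, 172.46, 180, 180, 180].

INTERFACE

Orientations are given as [roll, pitch, yaw] about the fixed x, y, z axes, in that order (R = Rz(yaw) Ry(pitch) Rx(roll)).
In Python, from plant import r, imaging, close_job gives the robot as it stands.
- The arm moves only by the tool step_arm, never from a script. Its argument "commands" is a list of rows, each a list of 2 entries, a list of its own where there are three numbers: the shift along the tool's x, y, z in mm, then the turn about the tool's z in degrees. In form: [[[x, y, z], twist], ...]. A call has 1 to 20 rows; each row shifts and turns the commanded pose from where the row before left it, along the tool's axes as they then stand; what a row does not reach is not made up. A row lasts 1/8 s, in which the tool goes at most 62.5 mm and 10.7 degrees, less where a joint would pass 70% of its speed; a pose out of reach is approached as far as the arm can. A call with a gripper value outside its range is refused whole. "gripper" is the closure, from 0 (fully open) to 1 (shut), set as the call begins (left out, the last holds). The fingers move at their own pace and stop on an object; "grip_force" is the grip in N (left out, the last holds). Time passes only in rows, so rows that do not move let the fingers close. It gives the time, the measured TCP pose, the force and the opening at its end, in the units of the state.
- r.get_state(): the state, without advancing time (a new reading comes with each control period).
- imaging.capture(name): name is "scene" or "top" or "wrist"; returns a dict with "img" (480x640x3 uint8, red, green, blue), "z_map" (480x640 float32, m along the optical axis (not along the pixel's ray), 0 where there is no reading), "vfov" (degrees; the focal length in pixels is half the picture's height over the tangent of half this angle, whatever the lens; pixels are square), "cx", "cy" (the principal point, pixels), "extrinsics" (4x4, takes a point from camera to world coordinates); the wrist camera has in their place "T_tool_cam" (4x4, takes a point from camera to tool coordinates, whose origin is the TCP and whose axes are the flange's). Camera axes: x right, y down, z forward; pixel columns grow to the right and rows downward; lengths in m; the calibration is good to about 2 mm. A picture is of the moment at which its call begins: read the wrist's pose just before it.
- close_job(): hands the job in, once; it reports no verdict.
The state is a dict: "time_s": time; "joints": joint angles; "qd": joint speeds; "joint_torque": joint torques, N m; "tcp_pos": TCP position; "eef_rot": TCP orientation; "contact_force": force on the tool from outside, world axes, zero at the start; "moment": the same for the moment, N m; "gripper_width": finger opening in m.
Only numpy, scipy, OpenCV 4.12 (cv2) and the standard library are available. Lean on these libraries where they do the work, as an engineer would, in place of code of your own. Each camera call takes 0.05 s, during which the arm holds its last target.

## Working session

There is one attempt and no reset: what is moved stays moved. The work goes in short steps, Python scripts to look and compute and a tool call to move; the robot and the scene stay as the last step left them, time stands still between calls to the robot, and variables do not carry over. Pictures are saved under pics/ and viewed, and the job is handed in when it is done.

Besides the shell and the picture viewer there is one more tool, called after ">>>" by a JSON object that holds its "api" and its "payload". step_arm: Moves the arm, as the interface text tells. Its arguments: {"type":"object","properties":{"commands":{"type":"array","items":{"type":"array"}},"gripper":{"type":"number"},"grip_force":{"type":"number"}},"required":["commands"]}

```bash
ls; mkdir -p pics; python3 - <<'E'
from plant import r, imaging
import cv2,numpy as np
s=r.get_state(); print({k:np.round(v,3) for k,v in s.items()}, r.grip_depth)
for n in ["scene","top"]:
    c=imaging.capture(n); cv2.imwrite(f"pics/{n}0.png",c["img"][:,:,::-1]); np.savez(f"{n}0.npz",**c)
    print(n,c["vfov"],c["cx"],c["cy"],np.round(c["extrinsics"],3).tolist())
E
```

```text
pics
{'time_s': np.float64(0.0), 'joints': array([ 9.1392e+01,  2.0594e+01,  6.3300e-01, -2.0000e-02, -7.0136e+01,
       -1.6505e+01]), 'qd': array([-0.039,  0.   , -0.006,  0.057,  0.048,  0.013]), 'joint_torque': array([ 0.0000e+00, -5.8271e+01,  2.9308e+01,  6.9980e+00,  7.0000e-03,
       -0.0000e+00]), 'tcp_pos': array([0.176, 0.651, 0.198]), 'eef_rot': array([ 1.79902e+02, -9.00000e-03, -1.51200e+01]), 'contact_force': array([ 0.42 , -0.202, -0.183]), 'moment': array([0.014, 0.059, 0.028]), 'gripper_width': np.float64(0.088)} 0.0188
scene 53.683595300001485 319.23741476725394 232.58555685192655 [[-0.445, 0.671, -0.593, 1.067], [0.895, 0.344, -0.282, 0.247], [0.015, -0.657, -0.754, 0.837], [0.0, 0.0, 0.0, 1.0]]
top 49.36829477204533 316.1587457261006 227.85557019268268 [[-0.108, -0.97, 0.217, 0.246], [-0.994, 0.106, -0.021, -0.014], [-0.002, -0.218, -0.976, 1.339], [0.0, 0.0, 0.0, 1.0]]
```

View pics/scene0.png

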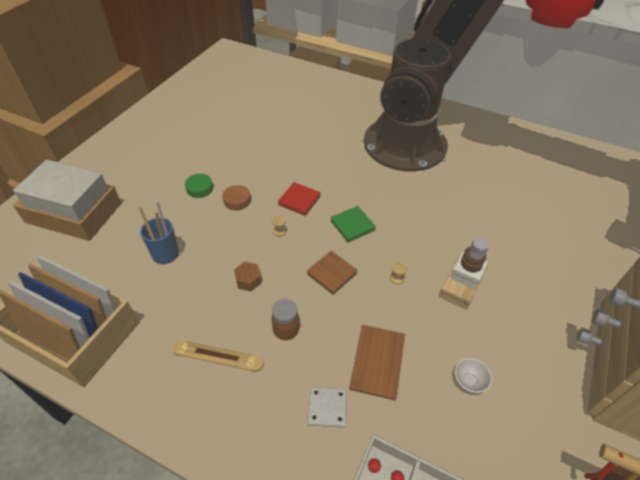

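View pics/top0.png

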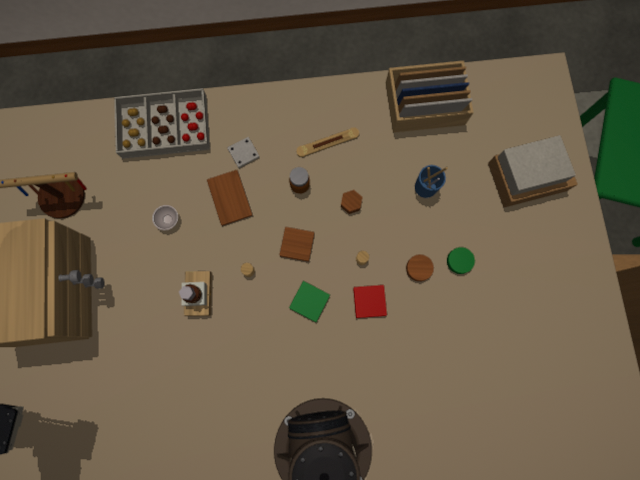

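The scene picture shows the stack at about (465,270). The brown stands are the rectangle (378,361), square (332,271), hexagon (248,275) and round (236,197). The look-alikes are the green (353,223) and red (300,198) squares and the green disc (199,185). The mug is at (162,240) and the bead jar at (285,318). Only the brown (wooden) ones fit the description. I'll enlarge to confirm.

```bash
cat > h.py <<'E'
import numpy as np,cv2
def K(c):
    f=240/np.tan(np.radians(c["vfov"])/2); return float(f),float(c["cx"]),float(c["cy"])
def rays(c,uv,T):
    f,cx,cy=K(c); uv=np.atleast_2d(uv).astype(float)
    d=np.c_[(uv[:,0]-cx)/f,(uv[:,1]-cy)/f,np.ones(len(uv))]
    return T[:3,3],d@T[:3,:3].T
def plane(c,uv,z,T=None):
    T=c["extrinsics"] if T is None else T
    o,d=rays(c,uv,T); t=(z-o[2])/d[:,2]; return o+d*t[:,None]
def cloud(c,T=None):
    T=c["extrinsics"] if T is None else T
    v,u=np.mgrid[0:480,0:640]; o,d=rays(c,np.c_[u.ravel(),v.ravel()],T)
    return (o+d*c["z_map"].reshape(-1,1)).reshape(480,640,3)
def proj(c,P,T):
    f,cx,cy=K(c); p=(np.atleast_2d(P)-T[:3,3])@T[:3,:3]; return np.c_[f*p[:,0]/p[:,2]+cx,f*p[:,1]/p[:,2]+cy]
E
python3 - <<'E'
import numpy as np,cv2
from h import *
t=dict(np.load("top0.npz")); s=dict(np.load("scene0.npz"))
a=cv2.resize(t["img"][160:330,160:480],None,fx=2.5,fy=2.5,interpolation=cv2.INTER_CUBIC)[:,:,::-1]
b=cv2.resize(s["img"][160:410,170:520],None,fx=2.2,fy=2.2,interpolation=cv2.INTER_CUBIC)[:,:,::-1]
cv2.imwrite("pics/ta.png",a);cv2.imwrite("pics/sb.png",b)
for nm,c in(("top",t),("scene",s)):
    P=cloud(c); 
    hsv=cv2.cvtColor(c["img"],cv2.COLOR_RGB2HSV)
    pts=dict(top=dict(obl=(230,197),sq=(297,244),rd=(420,268),hx=(351,201),mug=(430,180),jar=(299,180),stack=(187,293)),
      scene=dict(obl=(378,361),sq=(332,271),rd=(236,197),hx=(248,275),mug=(162,245),jar=(285,312),stack=(480,247)))[nm]
    for k,(u,v) in pts.items(): print(nm,k,hsv[v,u],np.round(P[v,u],3))
E
```

```text
top obl [ 12 179 108] [0.649 0.175 0.011]
top sq [ 12 179 104] [0.503 0.011 0.014]
top rd [ 12 180 105] [ 0.406 -0.292  0.026]
top hx [ 12 179 100] [ 0.597 -0.139  0.034]
top mug [16 78 69] [ 0.617 -0.339  0.081]
top jar [ 15   9 112] [ 0.655 -0.011  0.076]
top stack [177  16 144] [0.394 0.273 0.131]
scene obl [ 13 144 138] [0.653 0.178 0.012]
scene sq [ 13 140 131] [0.507 0.013 0.016]
scene rd [ 13 142 138] [ 0.416 -0.289  0.023]
scene hx [ 13 143 132] [ 0.604 -0.136  0.028]
scene mug [106  77  89] [ 0.641 -0.32   0.065]
scene jar [ 24  10 132] [ 0.672 -0.008  0.075]
scene stack [  5  10 161] [0.408 0.276 0.136]
```

View pics/ta.png

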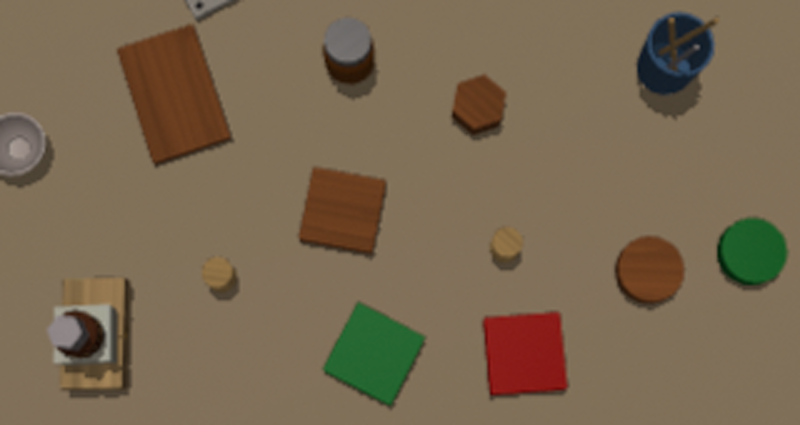

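View pics/sb.png

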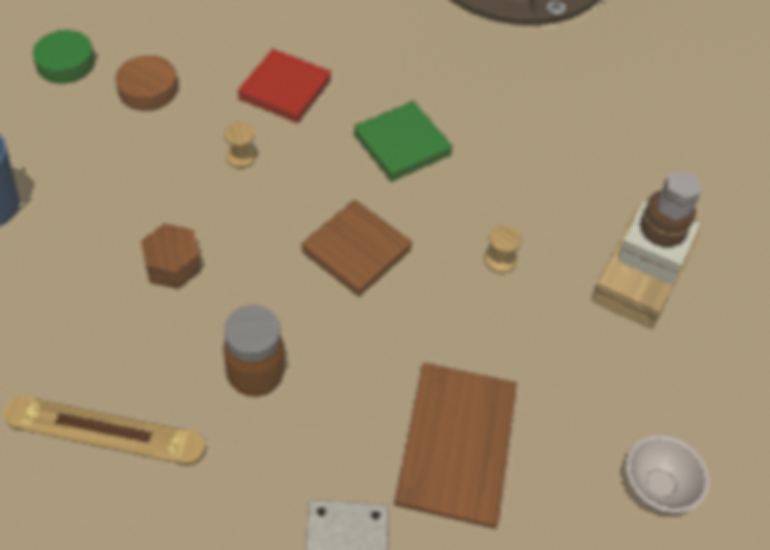

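The enlarged crops confirm it. There is one brown square stand and one brown round stand; the green and red squares and the green disc are look-alikes. I'll measure the stands and stack parts from both views.

```bash
cat > m.py <<'E'
import numpy as np,cv2
from h import *
H=dict(obl=.012,sq=.018,rd=.024,hx=.030)
def topmask(c,seed,z,T=None,tol=.006,win=60):
    P=cloud(c,T); hsv=cv2.cvtColor(c["img"],cv2.COLOR_RGB2HSV)
    return P,hsv
def poly(c,uv,z,T=None):
    return plane(c,uv,z,T)[:,:2].astype(np.float32)
def brown(c,seed,z,T=None):
    hsv=cv2.cvtColor(c["img"],cv2.COLOR_RGB2HSV).astype(int)
    m=((hsv[...,1]>hsv[seed[1],seed[0],1]-45)&(hsv[...,0]<20)).astype(np.uint8)
    n,l,st,ce=cv2.connectedComponentsWithStats(m); return l==l[seed[1],seed[0]]
E
python3 - <<'E'
from m import *
for nm in("top","scene"):
    c=dict(np.load(nm+"0.npz")); P=cloud(c)
    pts=dict(top=dict(obl=(230,197),sq=(297,244),rd=(420,268),hx=(351,201)),scene=dict(obl=(378,361),sq=(332,271),rd=(236,197),hx=(248,275)))[nm]
    for k,sd in pts.items():
        m=brown(c,sd,H[k])
        # keep top face: value brighter than side
        v=c["img"].max(2); med=np.median(v[m]); mt=(m&(v>med*.78)).astype(np.uint8)
        mt=cv2.morphologyEx(mt,cv2.MORPH_OPEN,np.ones((3,3)))
        cn=max(cv2.findContours(mt,cv2.RETR_EXTERNAL,cv2.CHAIN_APPROX_NONE)[0],key=cv2.contourArea)[:,0]
        q=plane(c,cn,H[k])[:,:2]
        (x,y),(w,h),a=cv2.minAreaRect((q*1000).astype(np.float32))
        zz=P[...,2][mt>0]
        print(nm,k,"n",mt.sum(),"c",round(x,1),round(y,1),"wh",round(w,1),round(h,1),"ang",round(a,1),"zmed",round(float(np.median(zz)),4), "depthc",np.round(np.median(P[mt>0],0),3))
    # bystanders
E
```

```text
top obl n 1529 c 650.1 177.5 wh 131.0 84.8 ang 13.0 zmed 0.0135 depthc [0.648 0.177 0.013]
top sq n 857 c 504.5 11.9 wh 76.7 75.7 ang 73.5 zmed 0.0193 depthc [0.504 0.012 0.019]
top rd n 515 c 408.4 -293.1 wh 60.9 62.0 ang 81.6 zmed 0.025 depthc [ 0.408 -0.293  0.025]
top hx n 318 c 599.2 -141.2 wh 49.5 51.4 ang 83.2 zmed 0.031 depthc [ 0.599 -0.141  0.031]
scene obl n 3006 c 651.6 176.7 wh 135.0 84.3 ang 13.2 zmed 0.0111 depthc [0.656 0.178 0.011]
scene sq n 1074 c 506.4 11.8 wh 78.6 78.8 ang 73.2 zmed 0.017 depthc [0.507 0.013 0.017]
scene rd n 434 c 409.6 -292.9 wh 66.0 64.6 ang 27.3 zmed 0.0231 depthc [ 0.41  -0.293  0.023]
scene hx n 443 c 600.9 -140.7 wh 57.6 51.6 ang 42.3 zmed 0.0291 depthc [ 0.601 -0.141  0.029]
```

```bash
cat >> h.py <<'E'
from scipy.spatial.transform import Rotation as Rn
def tcpT(s):
    T=np.eye(4);T[:3,:3]=Rn.from_euler("xyz",s["eef_rot"],degrees=True).as_matrix();T[:3,3]=s["tcp_pos"];return T
def go(s,xyz,yaw=None):
    """print tool shift (mm) in present axes and twist needed"""
    T=tcpT(s); d=T[:3,:3].T@(np.array(xyz)-T[:3,3])*1000
    tw=None if yaw is None else -((yaw-s["eef_rot"][2]+90)%180-90)
    print("tool shift mm",np.round(d,1),"twist",tw); return d,tw
def snap(name):
    from plant import r,imaging
    s=r.get_state(); c=imaging.capture("wrist"); c["T"]=tcpT(s)@np.array(c["T_tool_cam"])
    c["pos"]=s["tcp_pos"];c["rot"]=s["eef_rot"]
    np.savez(name+".npz",**c); cv2.imwrite(f"pics/{name}.png",c["img"][:,:,::-1]); return c,s
E
python3 - <<'E'
from h import *
c,s=snap("w0"); print(c["vfov"],np.round(c["T_tool_cam"],3).tolist())
go(s,(0.40,0.275,0.26))
E
```

```text
68.51209517548702 [[0.0, -0.952, -0.305, 0.085], [1.0, 0.0, 0.0, -0.0], [-0.0, -0.305, 0.952, -0.186], [0.0, 0.0, 0.0, 1.0]]
tool shift mm [314.5 304.8 -61.3] twist None
```

>>> {"api": "step_arm", "payload": {"commands": [[[0,0,-30],0],[[0,0,-30],0],[[26,25,0],0],[[26,25,0],0],[[26,25,0],0],[[26,25,0],0],[[26,25,0],0],[[26,25,0],0],[[26,25,0],0],[[26,25,0],0],[[26,25,0],0],[[26,25,0],0],[[26,25,0],0],[[26,25,0],0],[[0,0,0],0],[[0,0,0],0]], "gripper": 0}}

```text
time_s: 2.15
tcp_pos: [0.399, 0.2807, 0.259]
eef_rot: [-180.0, 0.0, -15.2]
contact_force: [0.0, 1.1, -0.5]
gripper_width: 0.0876
```

```bash
python3 - <<'E'
from h import *
c,s=snap("w1"); print(s["tcp_pos"],s["eef_rot"],s["joints"])
E
```

```text
[0.39895385 0.28067935 0.25901546] [-1.79993926e+02  7.01861413e-03 -1.51506131e+01] [ 5.82737841e+01  4.99699752e-01 -1.65324594e+01 -8.84804378e-03
 -7.29640215e+01  1.65781943e+01]
```

View pics/w1.png

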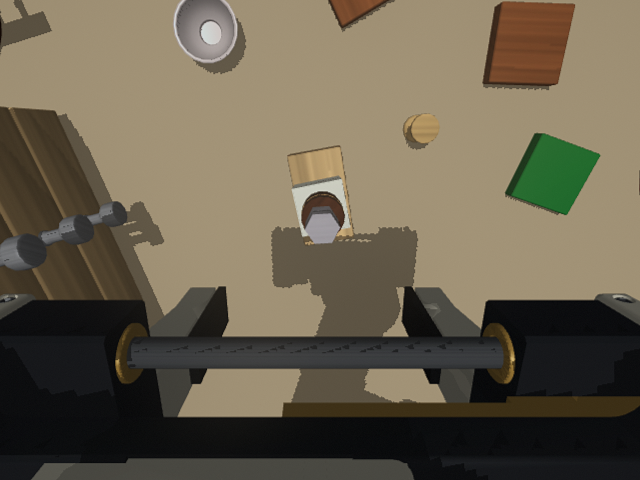

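Hex tin at (322,225), on the round box (322,213), the square box (320,205) and the plywood box. I'll measure each layer with the depth levels.

```bash
cat > lay.py <<'E'
from h import *
def layer(c,T,z,seedxy,R=.09,tol=.006,big=True):
    P=cloud(c,T); m=(abs(P[...,2]-z)<tol)&(np.hypot(P[...,0]-seedxy[0],P[...,1]-seedxy[1])<R)&(c["z_map"]>0)
    m=m.astype(np.uint8); n,l,st,ce=cv2.connectedComponentsWithStats(m)
    if n<2: return None
    k=1+np.argmax(st[1:,4]); m=(l==k).astype(np.uint8)
    cn=max(cv2.findContours(m,cv2.RETR_EXTERNAL,cv2.CHAIN_APPROX_NONE)[0],key=cv2.contourArea)[:,0]
    zm=float(np.median(P[...,2][m>0]))
    return m,cn,plane(c,cn,z,T)[:,:2]*1000,zm
E
python3 - <<'E'
from lay import *
c=dict(np.load("w1.npz")); T=c["T"]
P=cloud(c,T); print(np.round(P[225,322],4),np.round(P[190,320],4),np.round(P[165,315],4),np.round(P[300,350],4))
for k,z in(("hex",.134),("rnd",.102),("sq",.068),("obl",.034)):
    L=layer(c,T,z,(0.40,.275))
    if L is None: print(k,None);continue
    m,cn,q,zm=L
    (x,y),(w,h),a=cv2.minAreaRect(q.astype(np.float32)); (ex,ey),er=cv2.minEnclosingCircle(q.astype(np.float32))
    print(k,m.sum(),"rect",np.round([x,y,w,h,a],1),"circ",np.round([ex,ey,er],1),"z",round(zm,4))
    if k=="hex": print(np.round(cv2.approxPolyDP(q.astype(np.float32),2.5,True)[:,0],1).tolist())
a=cv2.resize(c["img"][130:260,250:390],None,fx=4.2,fy=4.2,interpolation=cv2.INTER_CUBIC); cv2.imwrite("pics/w1c.png",a[:,:,::-1])
E
```

```text
[0.3985 0.2741 0.1345] [0.4188 0.2696 0.0672] [0.4425 0.2688 0.0321] [0.2484 0.2706 0.0018]
hex 833 rect [395.9 274.8  31.1  29.4  74.9] circ [395.9 275.   16.4] z 0.1343
[[411.6000061035156, 280.0], [401.5, 289.3999938964844], [383.6000061035156, 285.70001220703125], [380.3999938964844, 270.20001220703125], [395.3999938964844, 259.79998779296875], [408.20001220703125, 264.1000061035156]]
rnd 625 rect [402.  271.9  43.   35.   69.6] circ [398.2 273.1  22. ] z 0.1023
sq 1018 rect [400.3 273.6  54.6  55.4  86.4] circ [399.9 273.5  38.5] z 0.0684
obl 1942 rect [404.4 271.4  61.6 109.8  85.1] circ [404.6 271.4  61.7] z 0.0343
```

View pics/w1c.png

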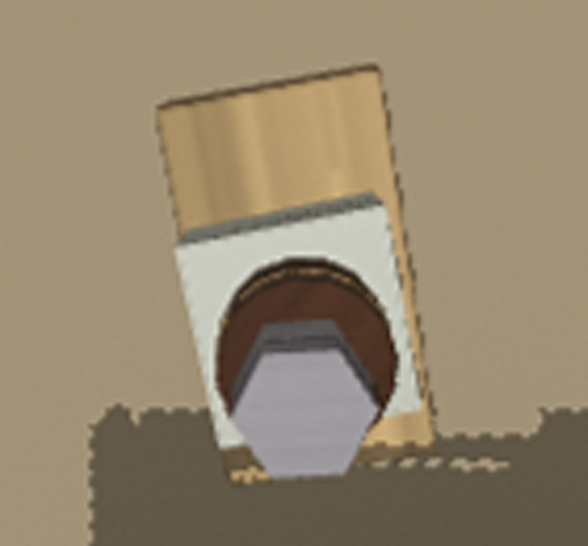

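```bash
cat >> lay.py <<'E'
def nang(q,n,c0):
    h=cv2.convexHull(q.astype(np.float32))[:,0]
    # resample hull edges densely, Fourier of edge-normal directions weighted by length
    e=np.roll(h,-1,0)-h; L=np.hypot(*e.T); th=np.arctan2(e[:,1],e[:,0])
    return np.degrees(np.angle((L*np.exp(1j*n*th)).sum())/n)  # edge direction mod 360/n
E
python3 - <<'E'
from lay import *
for nm in("w1","top0","scene0"):
    c=dict(np.load(nm+".npz")); T=c["T"] if nm=="w1" else c["extrinsics"]
    for k,z,n in(("hex",.134,6),("rnd",.102,1),("sq",.068,4),("obl",.034,4)):
        L=layer(c,T,z,(0.40,.275),tol=.007)
        if L is None: print(nm,k,None);continue
        m,cn,q,zm=L
        (x,y),(w,h),a=cv2.minAreaRect(q.astype(np.float32))
        print(nm,k,m.sum(),"rect",np.round([x,y,w,h,a],1),"z",round(zm,4),"edge",round(float(nang(q,n,0)),1))
c=dict(np.load("w1.npz"))
go(dict(tcp_pos=c["pos"],eef_rot=c["rot"]),(.396,.275,.106),17)
E
```

```text
w1 hex 843 rect [396.4 274.7  31.3  29.7  79.2] z 0.1343 edge 18.7
w1 rnd 641 rect [402.2 271.8  43.   35.3  69.6] z 0.1023 edge 164.5
w1 sq 1034 rect [400.4 273.6  54.6  55.6  86.4] z 0.0684 edge -3.9
w1 obl 1947 rect [404.5 271.4  61.6 109.9  85.1] z 0.0343 edge 0.4
top0 hex 140 rect [395.8 275.6  30.4  27.6  83.8] z 0.1352 edge 15.6
top0 rnd 124 rect [397.2 270.   37.2  40.1  83.8] z 0.1037 edge -134.0
top0 sq 210 rect [400.  272.5  56.1  55.2  86.4] z 0.0691 edge -3.6
top0 obl 601 rect [403.7 270.6  64.1 109.4  85. ] z 0.035 edge -5.2
scene0 hex 167 rect [397.6 274.5  30.4  33.1  74.1] z 0.1326 edge 19.4
scene0 rnd 199 rect [404.7 271.8  43.7  37.6  76.4] z 0.1007 edge 180.0
scene0 sq 329 rect [402.4 273.6  53.9  60.3  86. ] z 0.0669 edge -3.6
scene0 obl 571 rect [406.8 271.2  61.7 114.   84.8] z 0.0329 edge -6.3
tool shift mm [ -1.3   6.3 153. ] twist -32.15061308588811
```

>>> {"api": "step_arm", "payload": {"commands": [[[-1,6,0],0],[[0,0,20],-8.2],[[0,0,20],-8.2],[[0,0,20],-8.2],[[0,0,20],-8.4],[[0,0,20],0],[[0,0,0],0],[[0,0,0],0]]}}

```text
time_s: 3.2
tcp_pos: [0.3966, 0.2756, 0.1599]
eef_rot: [-180.0, -0.0, 17.9]
contact_force: [0.1, -0.6, 0.4]
gripper_width: 0.0876
```

```bash
python3 - <<'E'
from lay import *
c,s=snap("w2"); print(s["tcp_pos"],s["eef_rot"])
for k,z,n in(("hex",.134,6),):
        L=layer(c,c["T"],z,(0.397,.275),tol=.006,R=.05)
        m,cn,q,zm=L
        (x,y),(w,h),a=cv2.minAreaRect(q.astype(np.float32))
        print(k,m.sum(),"rect",np.round([x,y,w,h,a],1),"z",round(zm,4),"edge",round(float(nang(q,n,0)),1))
go(s,(x/1000,y/1000,.106),18)
E
```

```text
[0.39664246 0.27563367 0.15987698] [-1.79987804e+02 -4.82605895e-02  1.79196080e+01]
hex 1646 rect [395.9 275.4  33.4  27.8  18.9] z 0.1344 edge 18.5
tool shift mm [-0.9 -0.  53.9] twist -0.08039204848077475
```

View pics/w2.png

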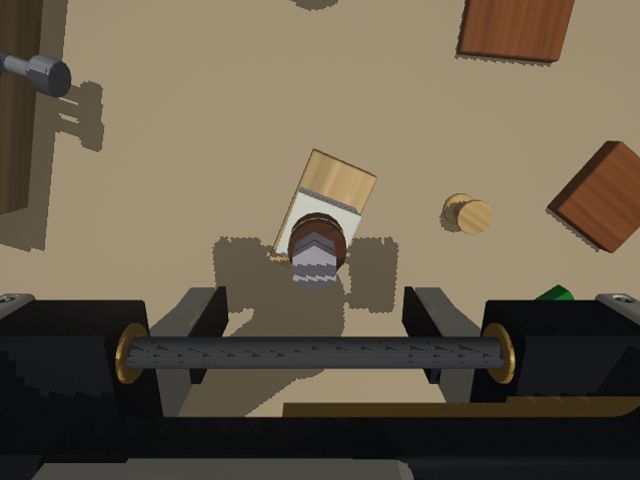

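The hex tin at (315,260) sits between the fingers with its flats facing them. Descending and gripping.

>>> {"api": "step_arm", "payload": {"commands": [[[0,0,15],0],[[0,0,15],0],[[0,0,12],0],[[0,0,7],0],[[0,0,4],0],[[0,0,0],0],[[0,0,0],0]]}}

```text
time_s: 4.12
tcp_pos: [0.3967, 0.2753, 0.1064]
eef_rot: [-180.0, -0.0, 17.9]
contact_force: [0.1, 0.5, 0.3]
gripper_width: 0.0872
```

>>> {"api": "step_arm", "payload": {"commands": [[[0,0,0],0],[[0,0,0],0],[[0,0,0],0],[[0,0,0],0],[[0,0,0],0],[[0,0,0],0],[[0,0,0],0],[[0,0,0],0]], "gripper": 1, "grip_force": 15}}

```text
time_s: 5.12
tcp_pos: [0.3979, 0.277, 0.1078]
eef_rot: [-179.9, -0.2, 17.9]
contact_force: [-3.4, 2.4, 15.5]
gripper_width: 0.0132
```

```bash
python3 - <<'E'
from lay import *
from plant import imaging,r
c,s=snap("w3"); print(s["gripper_width"],s["contact_force"],s["tcp_pos"])
c=imaging.capture("scene"); np.savez("s3.npz",**c)
a=c["img"][150:340,380:600]; b=dict(np.load("w3.npz"))["img"][180:340,200:440]
cv2.imwrite("pics/s3.png",cv2.resize(a,None,fx=3,fy=3,interpolation=2)[:,:,::-1])
cv2.imwrite("pics/w3c.png",cv2.resize(b,None,fx=3,fy=3,interpolation=2)[:,:,::-1])
E
```

```text
0.013202890792054492 [-3.36836597  2.4065318  15.54926436] [0.39786605 0.27695387 0.10776574]
```

View pics/s3.png

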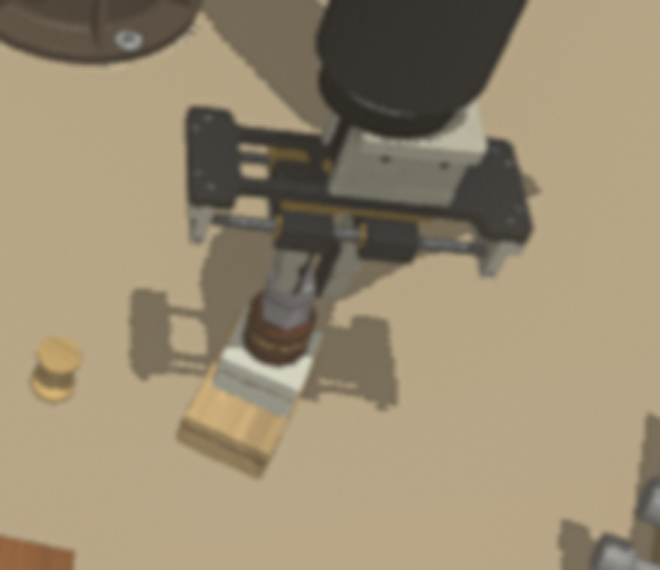

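View pics/w3c.png

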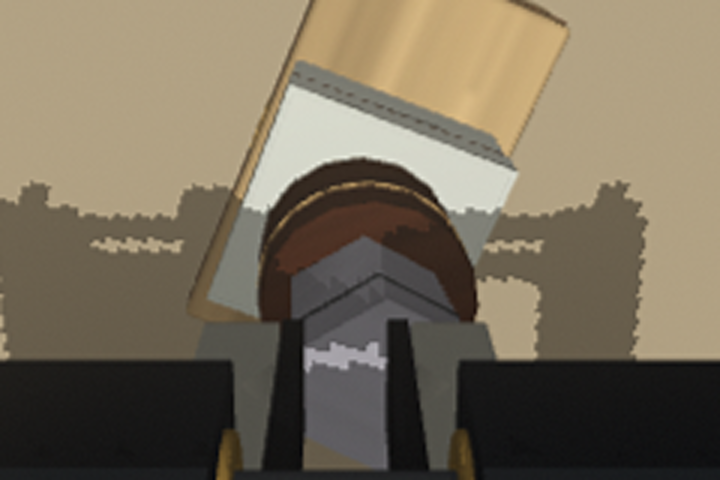

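```bash
python3 - <<'E'
from lay import *
c=dict(np.load("w3.npz")); P=cloud(c,c["T"])
T=np.eye(4);T[:3,:3]=Rn.from_euler("xyz",c["rot"],degrees=True).as_matrix();T[:3,3]=c["pos"]
Q=(P-T[:3,3])@T[:3,:3]*1000
for v in (262,270,276,284,288,292,296,300,304,310):
    print(v,[f"{u}:({Q[v,u,0]:.0f},{Q[v,u,1]:.0f},{P[v,u,2]*1000:.0f})" for u in range(290,366,6)])
s=dict(np.load("s3.npz"))
b=c["img"][250:330,270:370]
cv2.imwrite("pics/w3d.png",cv2.resize(b,None,fx=7,fy=7,interpolation=2)[:,:,::-1])
E
```

```text
262 ['290:(9,-14,98)', '296:(12,-10,105)', '302:(12,-7,104)', '308:(12,-3,104)', '314:(12,0,105)', '320:(13,4,109)', '326:(12,7,105)', '332:(11,11,102)', '338:(11,14,103)', '344:(11,18,103)', '350:(11,21,103)', '356:(-2,29,69)', '362:(-29,43,-1)']
270 ['290:(7,-14,104)', '296:(7,-10,105)', '302:(8,-7,107)', '308:(10,-3,112)', '314:(11,0,115)', '320:(13,4,120)', '326:(14,7,122)', '332:(12,10,116)', '338:(9,14,111)', '344:(6,18,103)', '350:(6,21,103)', '356:(5,25,101)', '362:(-36,43,1)']
276 ['290:(3,-14,104)', '296:(3,-10,105)', '302:(8,-6,116)', '308:(9,-3,119)', '314:(11,0,124)', '320:(13,3,127)', '326:(14,6,130)', '332:(13,10,127)', '338:(11,13,122)', '344:(7,17,115)', '350:(2,22,102)', '356:(2,25,102)', '362:(-42,44,0)']
284 ['290:(-2,-14,105)', '296:(-3,-10,103)', '302:(8,-6,126)', '308:(9,-3,129)', '314:(11,0,132)', '320:(12,3,136)', '326:(12,6,135)', '332:(12,9,135)', '338:(12,12,135)', '344:(9,16,130)', '350:(7,19,124)', '356:(-3,25,103)', '362:(-49,44,1)']
288 ['290:(13,-11,142)', '296:(11,-8,138)', '302:(8,-6,131)', '308:(9,-3,134)', '314:(10,0,136)', '320:(10,3,136)', '326:
[... 647 characters left out ...]
8,150)', '302:(4,-6,137)', '308:(5,-3,138)', '314:(4,0,136)', '320:(4,3,137)', '326:(3,6,135)', '332:(11,8,151)', '338:(12,11,153)', '344:(12,14,153)', '350:(12,16,153)', '356:(40,12,207)', '362:(40,14,207)']
304 ['290:(11,-10,154)', '296:(11,-8,155)', '302:(2,-6,137)', '308:(2,-3,137)', '314:(2,0,137)', '320:(2,3,136)', '326:(1,6,135)', '332:(11,8,154)', '338:(11,11,154)', '344:(12,13,157)', '350:(13,16,157)', '356:(40,12,210)', '362:(40,13,209)']
310 ['290:(8,-10,154)', '296:(11,-7,160)', '302:(-1,-6,137)', '308:(-2,-3,136)', '314:(-2,0,136)', '320:(-2,3,136)', '326:(-2,6,136)', '332:(11,8,160)', '338:(11,11,160)', '344:(10,13,157)', '350:(12,15,162)', '356:(40,11,212)', '362:(40,13,213)']
```

View pics/w3d.png

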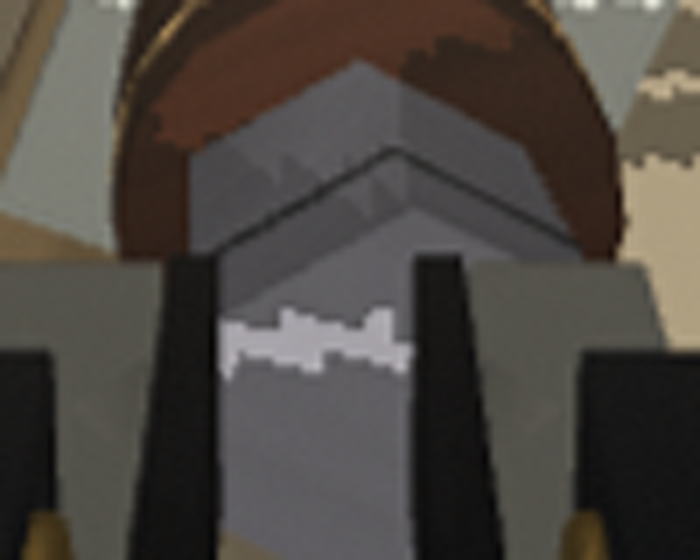

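```bash
python3 - <<'E'
from lay import *
for n in("w1","w2","w3"):
    c=dict(np.load(n+".npz")); P=cloud(c,c["T"])
    T=np.eye(4);T[:3,:3]=Rn.from_euler("xyz",c["rot"],degrees=True).as_matrix();T[:3,3]=c["pos"]
    Q=(P-T[:3,3])@T[:3,:3]*1000
    cols=(205,215,222,406,415) if n!="w3" else (275,285,295,335,345)
    for u in cols: print(n,u,[f"{v}:({Q[v,u,0]:.0f},{Q[v,u,1]:.0f},{Q[v,u,2]:.0f})" for v in range(282,330,4)])
E
```

```text
w1 205 ['282:(-116,-151,258)', '286:(-123,-152,261)', '290:(13,-52,-35)', '294:(13,-50,-40)', '298:(13,-49,-44)', '302:(12,-49,-46)', '306:(10,-49,-47)', '310:(11,-47,-52)', '314:(11,-46,-56)', '318:(11,-45,-59)', '322:(11,-44,-61)', '326:(9,-44,-62)']
w1 215 ['282:(-115,-137,258)', '286:(-122,-138,260)', '290:(11,-48,-33)', '294:(12,-47,-37)', '298:(11,-46,-40)', '302:(12,-44,-45)', '306:(11,-44,-47)', '310:(9,-44,-48)', '314:(7,-44,-48)', '318:(5,-44,-48)', '322:(4,-44,-49)', '326:(1,-44,-49)']
w1 222 ['282:(-116,-128,259)', '286:(12,-46,-29)', '290:(12,-44,-33)', '294:(10,-44,-35)', '298:(9,-44,-36)', '302:(7,-44,-36)', '306:(4,-44,-35)', '310:(3,-44,-37)', '314:(1,-44,-37)', '318:(-1,-44,-38)', '322:(-2,-44,-39)', '326:(-5,-44,-39)']
w1 406 ['282:(-116,126,260)', '286:(12,44,-29)', '290:(11,44,-32)', '294:(9,44,-32)', '298:(8,44,-34)', '302:(5,44,-34)', '306:(3,44,-34)', '310:(2,44,-35)', '314:(0,44,-35)', '318:(-2,44,-36)', '322:(-4,44,-37)', '326:(-5,44,-38)']
w1 415 ['282:(-116,138,259)', '286:(-122,138,258)', '290:(12,47,-34)', '294:(11,47,-37)', '298:(12,45,-41)', '302:(11,4
[... 1829 characters left out ...]

w3 295 ['282:(-1,-11,3)', '286:(11,-9,-27)', '290:(11,-9,-32)', '294:(11,-9,-36)', '298:(11,-8,-41)', '302:(11,-8,-44)', '306:(11,-8,-49)', '310:(12,-8,-53)', '314:(11,-8,-56)', '318:(11,-7,-58)', '322:(11,-7,-62)', '326:(11,-7,-65)']
w3 335 ['282:(13,11,-26)', '286:(11,11,-28)', '290:(11,10,-32)', '294:(11,10,-37)', '298:(11,10,-41)', '302:(11,10,-45)', '306:(11,10,-49)', '310:(11,9,-52)', '314:(11,9,-56)', '318:(11,9,-58)', '322:(11,9,-62)', '326:(11,9,-65)']
w3 345 ['282:(9,16,-18)', '286:(9,16,-24)', '290:(12,15,-35)', '294:(12,15,-39)', '298:(13,14,-45)', '302:(13,14,-47)', '306:(11,14,-49)', '310:(10,14,-49)', '314:(13,13,-58)', '318:(13,13,-61)', '322:(12,13,-64)', '326:(12,12,-67)']
```

What happened: depth shows the finger tips about 28 mm above the reported TCP, at tool z ≈ -28, and in this last view they stand on the tin's lid. The 15 N upward force agrees. So the fingers closed over the lid. I'll lift, open and measure again, taking the tips at TCP + 28 mm from here on.

>>> {"api": "step_arm", "payload": {"commands": [[[0,0,-3],0],[[0,0,-10],0],[[0,0,-25],0],[[0,0,-15],0],[[0,0,0],0]]}}

```text
time_s: 5.85
tcp_pos: [0.3968, 0.2756, 0.16]
eef_rot: [-179.9, -0.1, 17.9]
contact_force: [0.2, 0.9, -1.0]
gripper_width: 0.0002
```

>>> {"api": "step_arm", "payload": {"commands": [[[0,0,0],0],[[0,0,0],0],[[0,0,0],0],[[0,0,0],0],[[0,0,0],0],[[0,0,0],0]], "gripper": 0}}

```text
time_s: 6.6
tcp_pos: [0.3965, 0.2751, 0.159]
eef_rot: [-180.0, 0.0, 17.9]
contact_force: [-1.7, 0.0, -0.2]
gripper_width: 0.0548
```

```bash
cat >> lay.py <<'E'
STK=(("hex",.134,6),("rnd",.102,1),("sq",.068,4),("obl",.034,4))
def rep(c,T,keys,xy,R=.09,tol=.006):
    o={}
    for k,z,n in keys:
        L=layer(c,T,z,xy,tol=tol,R=R)
        if L is None: print(k,None);continue
        m,cn,q,zm=L; (x,y),(w,h),a=cv2.minAreaRect(q.astype(np.float32))
        print(k,m.sum(),"rect",np.round([x,y,w,h,a],1),"z",round(zm,4),"edge",round(float(nang(q,n,0)),1)); o[k]=(x,y,a)
    return o
E
python3 - <<'E'
from lay import *
c,s=snap("w4"); print(s["tcp_pos"],s["eef_rot"],s["gripper_width"],s["contact_force"])
o=rep(c,c["T"],STK,(.397,.275))
b=c["img"][130:330,200:440]
cv2.imwrite("pics/w4c.png",cv2.resize(b,None,fx=3,fy=3,interpolation=2)[:,:,::-1])
E
```

```text
[0.39646279 0.27512587 0.15904684] [-1.79999422e+02  7.92036379e-04  1.78845549e+01] 0.05476107707485026 [-1.73969241  0.04676371 -0.24069953]
hex 1659 rect [395.2 277.3  33.3  28.   16.6] z 0.1343 edge 16.8
rnd 1208 rect [402.7 273.8  43.8  33.9  85.8] z 0.1023 edge -153.4
sq 1720 rect [400.1 273.9  54.7  55.9  86.4] z 0.0684 edge 2.0
obl 3086 rect [404.3 272.2  61.9 110.   84.4] z 0.0343 edge -10.6
```

View pics/w4c.png

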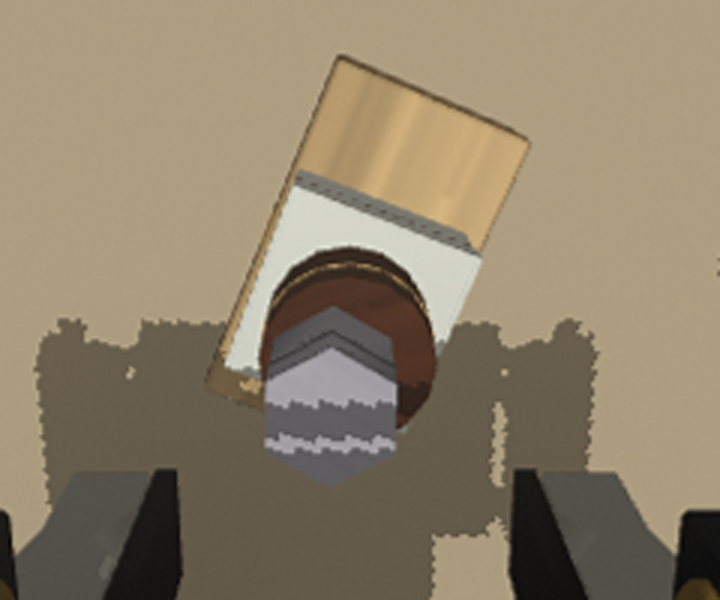

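```bash
python3 - <<'E'
from lay import *
from plant import r
s=r.get_state(); go(s,(.3955,.2772,.078),17)
E
```

```text
tool shift mm [-0.3 -2.3 81.1] twist 0.8853244937428713
```

>>> {"api": "step_arm", "payload": {"commands": [[[0,0,0],0],[[0,-2,0],0.9],[[0,0,0],0],[[0,0,15],0],[[0,0,15],0],[[0,0,15],0],[[0,0,15],0],[[0,0,8],0],[[0,0,6],0],[[0,0,3],0],[[0,0,3],0],[[0,0,0],0]]}}

```text
time_s: 8.15
tcp_pos: [0.3959, 0.277, 0.0791]
eef_rot: [-180.0, -0.0, 17.0]
contact_force: [0.5, 0.3, 0.7]
gripper_width: 0.0876
```

```bash
python3 - <<'E'
from lay import *
c,s=snap("w5"); print(s["tcp_pos"],s["eef_rot"],s["gripper_width"],s["contact_force"])
b=c["img"][130:330,200:440]
cv2.imwrite("pics/w5c.png",cv2.resize(b,None,fx=3,fy=3,interpolation=2)[:,:,::-1])
E
```

```text
[0.39587176 0.27704128 0.07909981] [-1.79995631e+02 -5.29728749e-03  1.69851941e+01] 0.08756089130701536 [0.47996017 0.29592304 0.67177782]
```

View pics/w5c.png

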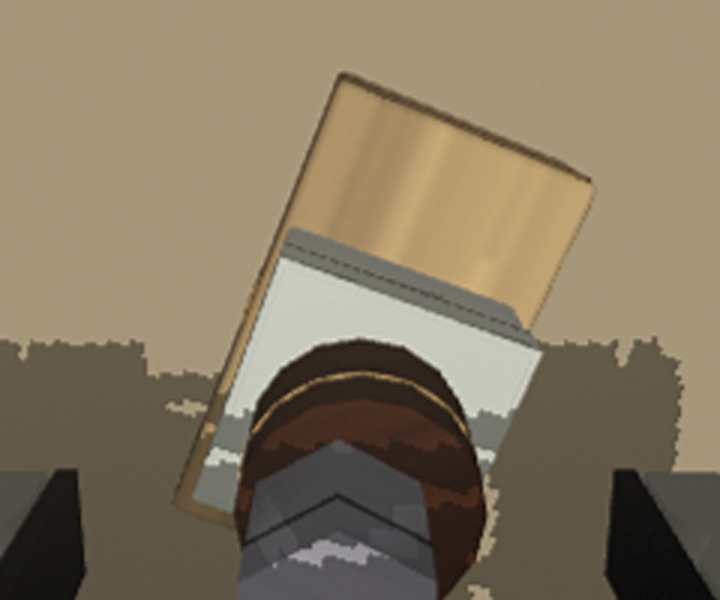

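The tin at (313,310) is central between the fingers and the tips are just above the round box. Gripping gently.

>>> {"api": "step_arm", "payload": {"commands": [[[0,0,0],0],[[0,0,0],0],[[0,0,0],0],[[0,0,0],0],[[0,0,0],0],[[0,0,0],0],[[0,0,0],0],[[0,0,0],0]], "gripper": 1, "grip_force": 12}}

```text
time_s: 9.2
tcp_pos: [0.3959, 0.2771, 0.0791]
eef_rot: [-180.0, -0.0, 17.0]
contact_force: [-0.8, -0.2, -0.5]
gripper_width: 0.0277
```

>>> {"api": "step_arm", "payload": {"commands": [[[0,0,-3],0],[[0,0,-12],0],[[0,0,-25],0],[[0,0,-30],0],[[0,0,-30],0],[[0,0,-20],0],[[0,0,0],0]]}}

```text
time_s: 10.07
tcp_pos: [0.3966, 0.2779, 0.2014]
eef_rot: [-179.9, -0.2, 17.0]
contact_force: [0.3, -0.2, -1.7]
gripper_width: 0.0277
```

```bash
python3 - <<'E'
from lay import *
from plant import r
for nm,(u,v) in(("top0",(351,201)),("scene0",(248,275))):
    c=dict(np.load(nm+".npz")); rep(c,c["extrinsics"],(("hx",.030,6),),(.600,-.141),R=.04,tol=.007)
c,s=snap("w6"); print(s["tcp_pos"],s["eef_rot"],s["gripper_width"],s["contact_force"])
o=rep(c,c["T"],STK[1:],(.397,.275))
go(s,(.6,-.141,.2))
E
```

```text
hx 343 rect [ 599.6 -141.    51.4   58.7   71.8] z 0.031 edge -18.1
hx 478 rect [ 600.7 -140.3   62.2   51.6   42.3] z 0.029 edge -17.9
[0.39655471 0.27788884 0.20136043] [-179.85669496   -0.19388243   16.99802417] 0.02766037418839587 [ 0.31186846 -0.18588841 -1.65273207]
rnd 2025 rect [397.5 274.3  43.5  43.3  61.8] z 0.1024 edge 161.9
sq 1326 rect [400.  273.9  54.7  55.7  86.3] z 0.0684 edge 2.0
obl 2637 rect [404.2 272.   62.  109.7  84.9] z 0.0343 edge -4.7
tool shift mm [ 72.1 460.1   0.5] twist None
```

View pics/w6.png

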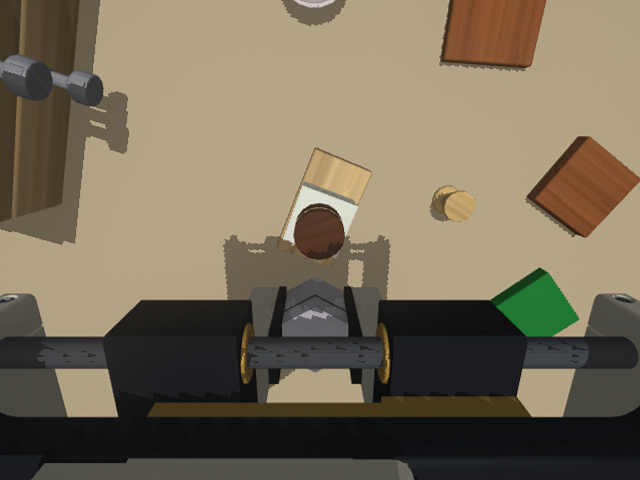

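>>> {"api": "step_arm", "payload": {"commands": [[[5,33,0],0],[[5,33,0],0],[[5,33,0],0],[[5,33,0],0],[[5,33,0],0],[[5,33,0],0],[[5,33,0],0],[[5,33,0],0],[[5,33,0],0],[[5,33,0],0],[[5,33,0],0],[[5,33,0],0],[[6,33,0],0],[[6,31,0],0],[[0,0,0],9],[[0,0,0],9],[[0,0,0],9],[[0,0,0],8],[[0,0,0],0],[[0,0,0],0]]}}

```text
time_s: 12.62
tcp_pos: [0.5988, -0.1419, 0.1984]
eef_rot: [180.0, 0.1, -17.8]
contact_force: [0.2, -0.1, -0.6]
gripper_width: 0.0278
```

```bash
python3 - <<'E'
from lay import *
c,s=snap("w7"); print(s["tcp_pos"],s["eef_rot"],s["gripper_width"],s["contact_force"])
rep(c,c["T"],(("hx",.030,6),),(.600,-.141),R=.04,tol=.006)
L=layer(c,c["T"],.0,(s["tcp_pos"][0],s["tcp_pos"][1]))
# held tin
P=cloud(c,c["T"]);Q=(P-s["tcp_pos"])@tcpT(s)[:3,:3]*1000
m=(abs(Q[...,2]+58)<30)&(abs(Q[...,1])<13.5)&(abs(Q[...,0])<20)
print("tin z levels",np.percentile(Q[...,2][m],[1,5,50,95,99]),"x",np.percentile(Q[...,0][m],[1,99]))
E
```

```text
[ 0.59877975 -0.1418577   0.19842578] [ 1.79983399e+02  5.81145544e-02 -1.78448050e+01] 0.02776929936264218 [ 0.18553171 -0.14337103 -0.57451798]
hx 2195 rect [ 600.8 -141.7   51.2   60.1   73.4] z 0.0304 edge -17.1
tin z levels [-56.39326416 -55.93982872 -54.10462541 -31.38629368 -28.74260308] x [ 0.1954879  14.78563559]
```

View pics/w7.png

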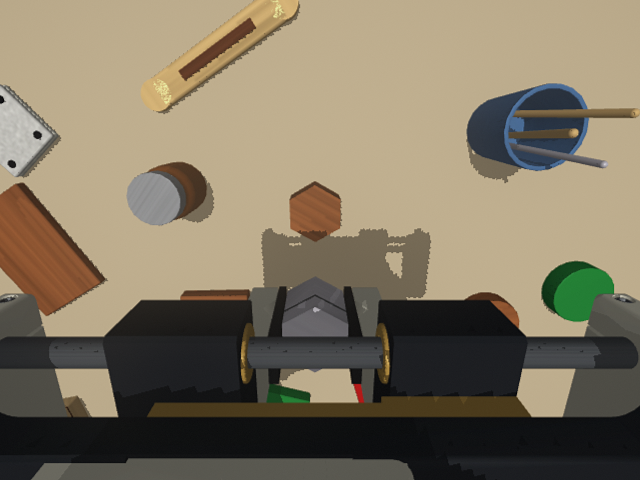

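>>> {"api": "step_arm", "payload": {"commands": [[[2.5,-0.8,20],0],[[0,0,30],0],[[0,0,30],0],[[0,0,30],0],[[0,0,30],0],[[0,0,20],0],[[0,0,10],0],[[0,0,5],0],[[0,0,0],0],[[0,0,5],0],[[0,0,3],0],[[0,0,3],0],[[0,0,2],0],[[0,0,1],0],[[0,0,0],0],[[0,0,0],0]]}}

```text
time_s: 14.68
tcp_pos: [0.6018, -0.1419, 0.0101]
eef_rot: [-180.0, -0.0, -18.0]
contact_force: [0.1, 0.3, -0.9]
gripper_width: 0.0281
```

```bash
python3 - <<'E'
from plant import r
s=r.get_state(); print(s["tcp_pos"],s["eef_rot"],s["contact_force"])
E
```

```text
[ 0.60178144 -0.14189156  0.01013281] [-1.79999312e+02 -5.23152078e-03 -1.80138965e+01] [ 0.05640923  0.34307974 -0.93221492]
```

>>> {"api": "step_arm", "payload": {"commands": [[[0,0,1],0],[[0,0,1],0],[[0,0,0.5],0],[[0,0,0],0],[[0,0,0],0]]}}

```text
time_s: 15.3
tcp_pos: [0.6017, -0.1419, 0.0076]
eef_rot: [180.0, -0.0, -18.0]
contact_force: [0.4, 0.2, -0.0]
gripper_width: 0.0277
```

>>> {"api": "step_arm", "payload": {"commands": [[[0,0,0.4],0],[[0,0,0],0],[[0,0,0],0]]}}

```text
time_s: 15.68
tcp_pos: [0.6017, -0.1419, 0.0072]
eef_rot: [-180.0, -0.0, -18.0]
contact_force: [0.5, -0.0, -1.1]
gripper_width: 0.028
```

>>> {"api": "step_arm", "payload": {"commands": [[[0,0,0],0],[[0,0,0],0],[[0,0,0],0],[[0,0,0],0],[[0,0,-5],0],[[0,0,-15],0],[[0,0,-30],0],[[0,0,-40],0],[[0,0,-40],0],[[0,0,-40],0],[[0,0,-20],0],[[0,0,0],0]], "gripper": 0}}

```text
time_s: 17.18
tcp_pos: [0.6028, -0.142, 0.2004]
eef_rot: [-179.9, -0.3, -18.0]
contact_force: [0.2, -0.2, 0.1]
gripper_width: 0.0879
```

```bash
python3 - <<'E'
from lay import *
c,s=snap("w8"); print(s["tcp_pos"],s["eef_rot"],s["gripper_width"],s["contact_force"])
rep(c,c["T"],(("hx",.030,6),("tin",.062,6)),(.600,-.141),R=.04,tol=.006)
go(s,(.3975,.2743,.2),-3.6)
E
```

```text
[ 0.6028416  -0.14199772  0.20044288] [-179.91204151   -0.27560105  -18.00672416] 0.08792323173440826 [ 0.17413519 -0.18876368  0.10696678]
hx 1270 rect [ 600.4 -141.8   51.5   59.7   71.2] z 0.0304 edge -17.4
tin 756 rect [ 601.4 -141.3   26.9   32.5   72. ] z 0.0624 edge -18.1
tool shift mm [-324.  -332.4   -0.6] twist -14.40672416474493
```

View pics/w8.png

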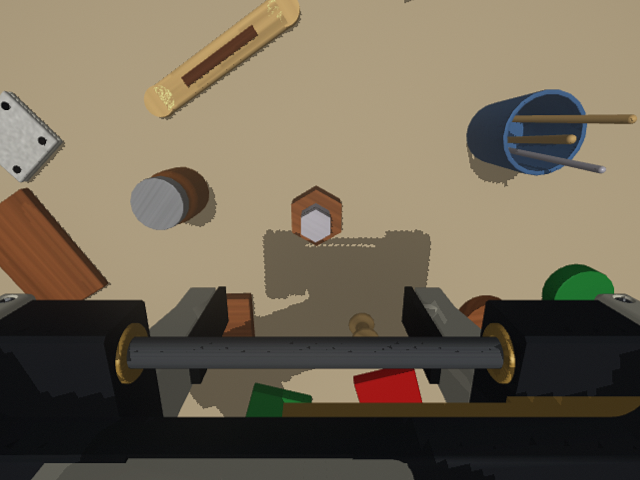

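The tin (316,222) stands on its stand, within about 1 mm of centre and aligned to about 1°. Mug and jar are untouched. Next is the round box.

>>> {"api": "step_arm", "payload": {"commands": [[[-23,-23.7,0],0],[[-23,-23.7,0],0],[[-23,-23.7,0],0],[[-23,-23.7,0],0],[[-23,-23.7,0],0],[[-23,-23.7,0],0],[[-23,-23.7,0],0],[[-23,-23.7,0],0],[[-23,-23.7,0],0],[[-23,-23.7,0],0],[[-23,-23.7,0],0],[[-23,-23.7,0],0],[[-23,-23.7,0],0],[[-24,-24,0],0],[[0,0,20],0],[[0,0,20],0],[[0,0,0],0],[[0,0,0],0]]}}

```text
time_s: 19.48
tcp_pos: [0.3974, 0.2738, 0.1575]
eef_rot: [180.0, -0.0, -18.0]
contact_force: [0.7, -0.3, 0.4]
gripper_width: 0.0877
```

```bash
python3 - <<'E'
from lay import *
c,s=snap("w9"); print(s["tcp_pos"],s["eef_rot"],s["gripper_width"],s["contact_force"])
o=rep(c,c["T"],STK[1:],(.397,.275)); x,y,_=o["rnd"]
go(s,(x/1000,y/1000,.045))
E
```

```text
[0.39743686 0.27379176 0.15751531] [ 1.79986408e+02 -1.38353776e-02 -1.80099861e+01] 0.0876763159538499 [ 0.74133131 -0.25254613  0.35568402]
rnd 2707 rect [397.6 273.8  42.4  43.8  72. ] z 0.1023 edge -177.6
sq 1722 rect [400.2 273.7  54.6  55.7  86.3] z 0.0683 edge -8.5
obl 3304 rect [404.4 271.4  61.6 109.7  84.9] z 0.0343 edge 0.7
tool shift mm [ 1.000e-01 -0.000e+00  1.125e+02] twist None
```

>>> {"api": "step_arm", "payload": {"commands": [[[0,0,20],0],[[0,0,25],0],[[0,0,25],0],[[0,0,20],0],[[0,0,10],0],[[0,0,6],0],[[0,0,4],0],[[0,0,2],0],[[0,0,0],0],[[0,0,0],0]]}}

```text
time_s: 20.78
tcp_pos: [0.3974, 0.274, 0.0455]
eef_rot: [-180.0, -0.0, -18.0]
contact_force: [0.3, 0.6, 0.2]
gripper_width: 0.0875
```

>>> {"api": "step_arm", "payload": {"commands": [[[0,0,0],0],[[0,0,0],0],[[0,0,0],0],[[0,0,0],0],[[0,0,0],0],[[0,0,0],0],[[0,0,0],0]], "gripper": 1, "grip_force": 15}}

```text
time_s: 21.65
tcp_pos: [0.3972, 0.2738, 0.0451]
eef_rot: [180.0, 0.0, -18.0]
contact_force: [-0.2, -0.1, 0.3]
gripper_width: 0.0438
```

>>> {"api": "step_arm", "payload": {"commands": [[[0,0,-3],0],[[0,0,-12],0],[[0,0,-25],0],[[0,0,-35],0],[[0,0,-35],0],[[0,0,-30],0],[[0,0,-15],0],[[0,0,0],0]]}}

```text
time_s: 22.65
tcp_pos: [0.3974, 0.2742, 0.201]
eef_rot: [-179.9, -0.0, -18.0]
contact_force: [-0.2, -0.3, -2.0]
gripper_width: 0.0436
```

```bash
python3 - <<'E'
from lay import *
from plant import r
s=r.get_state(); print(s["gripper_width"])
go(s,(.5,0,.2)); s=dict(s); s["tcp_pos"]=np.array([.5,0,.2]); go(s,(.409,-.293,.2))
E
```

```text
0.04359086894281824
tool shift mm [182.3 229.    0.6] twist None
tool shift mm [  4.1 306.8  -0.6] twist None
```

>>> {"api": "step_arm", "payload": {"commands": [[[20.3,25.4,0],0],[[20.3,25.4,0],0],[[20.3,25.4,0],0],[[20.3,25.4,0],0],[[20.3,25.4,0],0],[[20.3,25.4,0],0],[[20.3,25.4,0],0],[[20.3,25.4,0],0],[[20,26,0],0],[[0.4,31,0],0],[[0.4,31,0],0],[[0.4,31,0],0],[[0.4,31,0],0],[[0.4,31,0],0],[[0.4,31,0],0],[[0.4,31,0],0],[[0.4,31,0],0],[[0.4,31,0],0],[[0,28,0],0],[[0,0,0],0]]}}

```text
time_s: 25.15
tcp_pos: [0.4069, -0.2945, 0.1983]
eef_rot: [-180.0, 0.2, -18.2]
contact_force: [-0.1, -0.0, -1.4]
gripper_width: 0.0434
```

>>> {"api": "step_arm", "payload": {"commands": [[[0,0,0],0],[[0,0,0],0]]}}

```text
time_s: 25.4
tcp_pos: [0.4083, -0.293, 0.1997]
eef_rot: [-180.0, 0.0, -18.0]
contact_force: [-0.9, -0.1, -1.2]
gripper_width: 0.0436
```

```bash
python3 - <<'E'
from lay import *
c,s=snap("w10"); print(s["tcp_pos"],s["eef_rot"],s["gripper_width"],s["contact_force"])
rep(c,c["T"],(("rs",.024,1),),(.409,-.293),R=.045,tol=.006)
L=layer(c,c["T"],.024,(.409,-.293),R=.045); print(cv2.minEnclosingCircle(L[2].astype(np.float32)), cv2.fitEllipse(L[2].astype(np.float32)))
E
```

```text
[ 0.40834951 -0.29301357  0.19970642] [-1.79994529e+02  3.93999855e-02 -1.79729728e+01] 0.04360717818308773 [-0.88788815 -0.06589806 -1.20508962]
rs 3160 rect [ 408.9 -295.    66.3   67.7   70.6] z 0.0244 edge 166.0
((409.21160888671875, -294.4759826660156), 34.02421188354492) ((409.1546325683594, -294.7859802246094), (66.18921661376953, 66.86996459960938), 71.75200653076172)
```

View pics/w10.png

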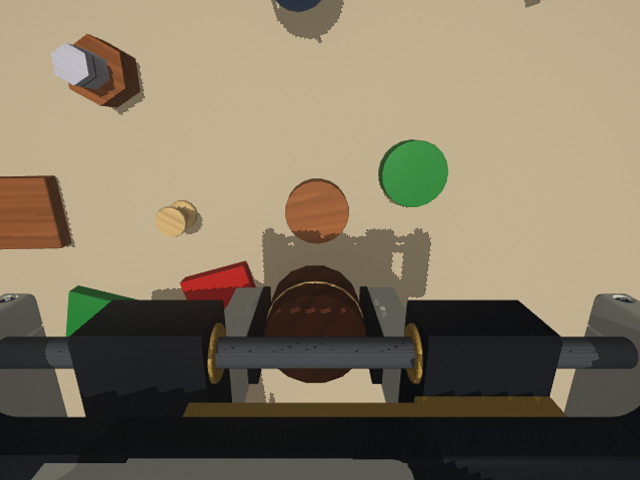

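The brown round stand is at (317,210) below the held box, and the green look-alike is at (413,173). Lowering onto the brown one.

>>> {"api": "step_arm", "payload": {"commands": [[[1.1,0.9,20],0],[[0,0,30],0],[[0,0,35],0],[[0,0,35],0],[[0,0,30],0],[[0,0,20],0],[[0,0,10],0],[[0,0,5],0],[[0,0,3],0],[[0,0,3],0],[[0,0,2],0],[[0,0,2],0],[[0,0,1],0],[[0,0,1],0],[[0,0,0],0],[[0,0,0],0]]}}

```text
time_s: 27.45
tcp_pos: [0.4091, -0.2948, 0.0032]
eef_rot: [180.0, -0.0, -18.0]
contact_force: [-0.2, -0.3, -1.5]
gripper_width: 0.0438
```

>>> {"api": "step_arm", "payload": {"commands": [[[0,-0.4,1],0],[[0,0,0.7],0],[[0,0,0.4],0],[[0,0,0],0],[[0,0,0],0]]}}

```text
time_s: 28.08
tcp_pos: [0.4092, -0.2944, 0.0012]
eef_rot: [-180.0, -0.0, -18.0]
contact_force: [-0.3, 1.4, 1.1]
gripper_width: 0.0438
```

Contact is showing as the downward load goes away. Releasing with a partial opening, then lifting.

>>> {"api": "step_arm", "payload": {"commands": [[[0,0,0],0],[[0,0,0],0],[[0,0,0],0],[[0,0,0],0],[[0,0,-5],0],[[0,0,-15],0],[[0,0,-30],0],[[0,0,-40],0],[[0,0,-40],0],[[0,0,-40],0],[[0,0,-30],0],[[0,0,0],0]], "gripper": 0.2}}

```text
time_s: 29.58
tcp_pos: [0.4106, -0.295, 0.205]
eef_rot: [180.0, -0.4, -18.0]
contact_force: [0.4, 0.5, -0.6]
gripper_width: 0.0702
```

```bash
python3 - <<'E'
from lay import *
c,s=snap("w11"); print(s["tcp_pos"],s["eef_rot"],s["gripper_width"],s["contact_force"])
rep(c,c["T"],(("rs",.024,1),("rb",.058,1)),(.409,-.293),R=.045,tol=.006)
go(s,(.5,0,.2)); s=dict(s); s["tcp_pos"]=np.array([.5,0,.2]); go(s,(.400,.2737,.2),-3.7)
E
```

```text
[ 0.41062395 -0.29503451  0.20495264] [179.9905302   -0.36810037 -17.99707923] 0.07016784925482367 [ 0.40436283  0.51892345 -0.55986387]
rs 1389 rect [ 409.2 -294.7   66.4   67.7   72. ] z 0.0243 edge 128.7
rb 1532 rect [ 410.1 -294.4   42.1   43.2   72. ] z 0.0584 edge -170.0
tool shift mm [  -6.2 -308.2    4.9] twist None
tool shift mm [-179.7 -229.4   -1.2] twist -14.297079231126546
```

View pics/w11.png

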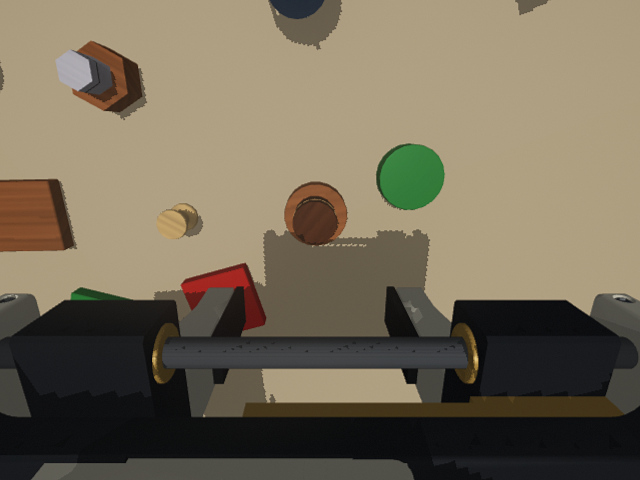

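The round box (315,222) is centred within 1 mm. Now the square box.

>>> {"api": "step_arm", "payload": {"commands": [[[-0.6,-30.8,0],0],[[-0.6,-30.8,0],0],[[-0.6,-30.8,0],0],[[-0.6,-30.8,0],0],[[-0.6,-30.8,0],0],[[-0.6,-30.8,0],0],[[-0.6,-30.8,0],0],[[-0.6,-30.8,0],0],[[-0.6,-30.8,0],0],[[-0.6,-30.8,0],0],[[-20,-25.5,0],0],[[-20,-25.5,0],0],[[-20,-25.5,0],0],[[-20,-25.5,0],0],[[-20,-25.5,0],0],[[-20,-25.5,0],0],[[-20,-25.5,0],0],[[-20,-25.5,0],0],[[-20,-25.5,0],0],[[0,0,0],-7.2]], "gripper": 0}}

```text
time_s: 32.12
tcp_pos: [0.3975, 0.2754, 0.2004]
eef_rot: [179.9, 0.0, -10.6]
contact_force: [-0.2, 0.4, -0.0]
gripper_width: 0.0877
```

>>> {"api": "step_arm", "payload": {"commands": [[[0,0,20],-7.1],[[0,0,20],0],[[0,0,0],0],[[0,0,0],0]]}}

```text
time_s: 32.62
tcp_pos: [0.3987, 0.2743, 0.1616]
eef_rot: [180.0, -0.0, -3.7]
contact_force: [0.7, -0.1, 0.9]
gripper_width: 0.0876
```

```bash
python3 - <<'E'
from lay import *
c,s=snap("w12"); print(s["tcp_pos"],s["eef_rot"],s["gripper_width"],s["contact_force"])
o=rep(c,c["T"],STK[2:],(.400,.274)); x,y,_=o["sq"]
go(s,(x/1000,y/1000,.011),-3.6)
E
```

```text
[0.39873769 0.27426267 0.16156276] [ 1.79990911e+02 -1.67564551e-02 -3.71660116e+00] 0.08755685251918503 [ 0.74815543 -0.137743    0.91852386]
sq 4236 rect [400.2 273.7  54.6  56.1  86.4] z 0.0684 edge -3.5
obl 3373 rect [404.4 271.3  61.2 109.7  84.9] z 0.0344 edge -5.1
tool shift mm [  1.5   0.4 150.6] twist -0.11660116446340396
```

View pics/w12.png

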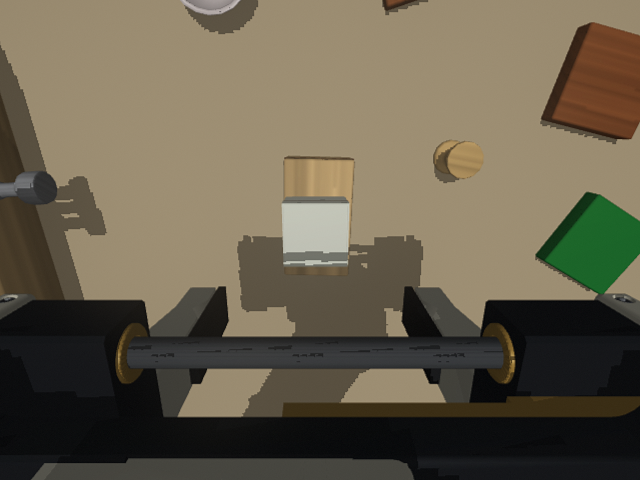

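The square box (316,232) is aligned with the jaws. Going down.

>>> {"api": "step_arm", "payload": {"commands": [[[1.5,0.4,20],0],[[0,0,30],0],[[0,0,30],0],[[0,0,30],0],[[0,0,20],0],[[0,0,10],0],[[0,0,5],0],[[0,0,3],0],[[0,0,2],0],[[0,0,0],0],[[0,0,0],0]]}}

```text
time_s: 34.05
tcp_pos: [0.4001, 0.2739, 0.0113]
eef_rot: [-180.0, -0.0, -3.7]
contact_force: [-0.1, 0.1, 0.9]
gripper_width: 0.0877
```

>>> {"api": "step_arm", "payload": {"commands": [[[0,0,0],0],[[0,0,0],0],[[0,0,0],0],[[0,0,0],0],[[0,0,0],0],[[0,0,0],0]], "gripper": 1, "grip_force": 15}}

```text
time_s: 34.8
tcp_pos: [0.4, 0.2737, 0.0111]
eef_rot: [180.0, 0.0, -3.7]
contact_force: [-0.5, -0.2, -0.4]
gripper_width: 0.054
```

>>> {"api": "step_arm", "payload": {"commands": [[[0,0,-3],0],[[0,0,-12],0],[[0,0,-25],0],[[0,0,-35],0],[[0,0,-40],0],[[0,0,-40],0],[[0,0,-35],0],[[0,0,0],0],[[0,0,0],0]]}}

```text
time_s: 35.92
tcp_pos: [0.3996, 0.2734, 0.201]
eef_rot: [-180.0, 0.0, -3.7]
contact_force: [0.2, -0.1, -2.7]
gripper_width: 0.0539
```

```bash
python3 - <<'E'
from lay import *
c,s=snap("w13"); print(s["tcp_pos"],s["eef_rot"],s["gripper_width"],s["contact_force"])
rep(c,c["T"],STK[3:],(.404,.272))
go(s,(.505,.012,.2),-16.7)
E
```

```text
[0.39956516 0.27337906 0.20103591] [-1.79984623e+02  2.31197682e-02 -3.72647654e+00] 0.05387051530922965 [ 0.22582226 -0.08876043 -2.74403651]
obl 6024 rect [407.3 271.3  61.6 103.9  84.9] z 0.0343 edge -4.6
tool shift mm [122.2 254.    0.9] twist 12.973523464729453
```

>>> {"api": "step_arm", "payload": {"commands": [[[12.2,25.4,0],0],[[12.2,25.4,0],0],[[12.2,25.4,0],0],[[12.2,25.4,0],0],[[12.2,25.4,0],0],[[12.2,25.4,0],0],[[12.2,25.4,0],0],[[12.2,25.4,0],0],[[12.2,25.4,0],0],[[12.2,25.4,0],0],[[0,0,0],6.5],[[0,0,0],6.5],[[0,0,0],0],[[0,0,0],0],[[0,0,0],0]]}}

```text
time_s: 37.85
tcp_pos: [0.5052, 0.0124, 0.2008]
eef_rot: [180.0, 0.0, -16.6]
contact_force: [0.6, -0.3, -1.3]
gripper_width: 0.0542
```

```bash
python3 - <<'E'
from lay import *
c,s=snap("w14"); print(s["tcp_pos"],s["eef_rot"],s["gripper_width"],s["contact_force"])
rep(c,c["T"],(("ss",.018,4),),(.505,.012),R=.06)
P=cloud(c,c["T"]);Q=(P-s["tcp_pos"])@tcpT(s)[:3,:3]*1000
m=(abs(Q[...,2]+58)<32)&(abs(Q[...,1])<20)&(abs(Q[...,0])<40)
print("front face x",np.percentile(Q[...,0][m],[90,95,98,99]))
E
```

```text
[0.50517389 0.01244527 0.2008413 ] [ 1.79983959e+02  2.13711312e-02 -1.66224197e+01] 0.05419058047214838 [ 0.57158478 -0.33520897 -1.25361859]
ss 5190 rect [505.1  11.1  77.8  77.6  73.4] z 0.0183 edge -17.1
front face x [26.52925363 26.7119098  26.87158972 26.9662733 ]
```

View pics/w14.png

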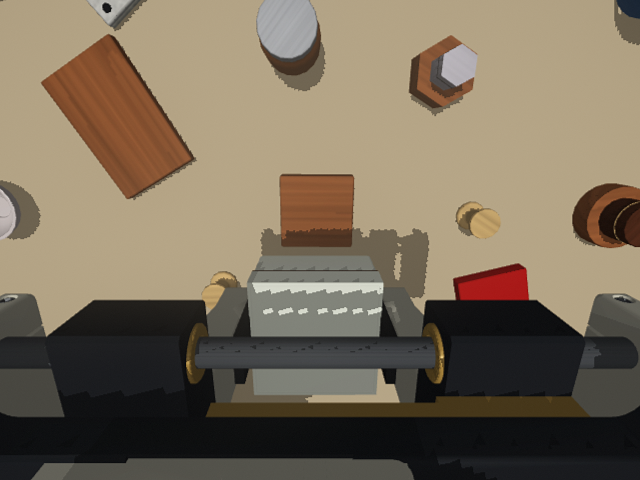

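>>> {"api": "step_arm", "payload": {"commands": [[[0.3,1.1,20],0],[[0,0,30],0],[[0,0,35],0],[[0,0,35],0],[[0,0,30],0],[[0,0,25],0],[[0,0,12],0],[[0,0,6],0],[[0,0,3],0],[[0,0,3],0],[[0,0,2],0],[[0,0,1],0],[[0,0,1],0],[[0,0,0],0],[[0,0,0],0]]}}

```text
time_s: 39.78
tcp_pos: [0.5054, 0.0113, -0.0019]
eef_rot: [-180.0, -0.0, -16.7]
contact_force: [-0.3, 0.8, -0.9]
gripper_width: 0.0543
```

>>> {"api": "step_arm", "payload": {"commands": [[[0,0,1],0],[[0,0,1],0],[[0,0,0.6],0],[[0,0,0.4],0],[[0,0,0],0],[[0,0,0],0]]}}

```text
time_s: 40.52
tcp_pos: [0.5053, 0.0112, -0.0049]
eef_rot: [-180.0, -0.0, -16.7]
contact_force: [-0.3, 0.4, -1.1]
gripper_width: 0.0537
```

>>> {"api": "step_arm", "payload": {"commands": [[[0,0,0.5],0],[[0,0,0],0],[[0,0,0],0]]}}

```text
time_s: 40.9
tcp_pos: [0.5053, 0.0112, -0.005]
eef_rot: [-180.0, -0.0, -16.7]
contact_force: [-3.0, 0.2, 5.3]
gripper_width: 0.054
```

>>> {"api": "step_arm", "payload": {"commands": [[[0,0,0],0],[[0,0,0],0],[[0,0,0],0],[[0,0,0],0],[[0,0,-5],0],[[0,0,-15],0],[[0,0,-30],0],[[0,0,-40],0],[[0,0,-40],0],[[0,0,-40],0],[[0,0,-30],0],[[0,0,0],0]], "gripper": 0}}

```text
time_s: 42.4
tcp_pos: [0.5068, 0.0116, 0.1985]
eef_rot: [-179.8, -0.3, -16.7]
contact_force: [-1.1, 0.0, -0.8]
gripper_width: 0.0874
```

```bash
python3 - <<'E'
from lay import *
c,s=snap("w15"); print(s["tcp_pos"],s["eef_rot"],s["gripper_width"],s["contact_force"])
rep(c,c["T"],(("ss",.018,4),("sb",.052,4)),(.505,.012),R=.06)
go(s,(.4044,.2713,.2),-4.9)
E
```

```text
[0.50678154 0.01157641 0.19845038] [-179.79544214   -0.30262529  -16.69736663] 0.08736462322313449 [-1.12517228  0.02290433 -0.75461549]
ss 1928 rect [505.2  11.   77.8  77.4  73.3] z 0.0183 edge -16.9
sb 3105 rect [505.7  11.5  54.6  55.2  73.3] z 0.0523 edge -16.6
tool shift mm [-172.7 -219.4   -1.7] twist -11.797366632866996
```

View pics/w15.png

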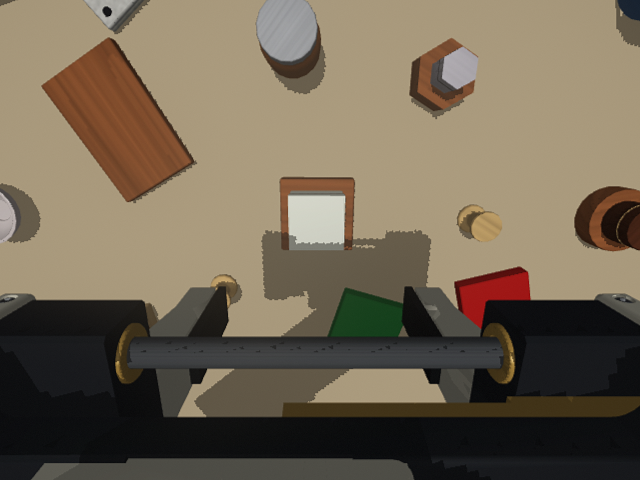

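The square box (316,220) is centred within about 1 mm and aligned to 0.3°. Now the long box.

>>> {"api": "step_arm", "payload": {"commands": [[[-17.3,-22,0],0],[[-17.3,-22,0],0],[[-17.3,-22,0],0],[[-17.3,-22,0],0],[[-17.3,-22,0],0],[[-17.3,-22,0],0],[[-17.3,-22,0],0],[[-17.3,-22,0],0],[[-17.3,-22,0],0],[[-17,-21.5,0],0],[[0,0,20],-5.9],[[0,0,20],-5.9],[[0,0,0],0],[[0,0,0],0],[[0,0,0],0]]}}

```text
time_s: 44.32
tcp_pos: [0.4034, 0.2714, 0.1554]
eef_rot: [-179.9, -0.0, -5.0]
contact_force: [0.6, -0.7, 0.1]
gripper_width: 0.0879
```

```bash
python3 - <<'E'
from lay import *
c,s=snap("w16"); print(s["tcp_pos"],s["eef_rot"],s["gripper_width"],s["contact_force"])
o=rep(c,c["T"],STK[3:],(.404,.272)); x,y,_=o["obl"]
go(s,(x/1000,y/1000,-.0215),-5)
E
```

```text
[0.40335805 0.27137994 0.15536298] [-1.79944562e+02 -4.03875624e-02 -4.99352307e+00] 0.08788326863596868 [ 0.62373603 -0.65323867  0.10086821]
obl 7988 rect [404.2 271.6  61.6 109.3  84.9] z 0.0344 edge -5.1
tool shift mm [ 7.000e-01 -1.000e-01  1.769e+02] twist 0.006476927155972589
```

View pics/w16.png

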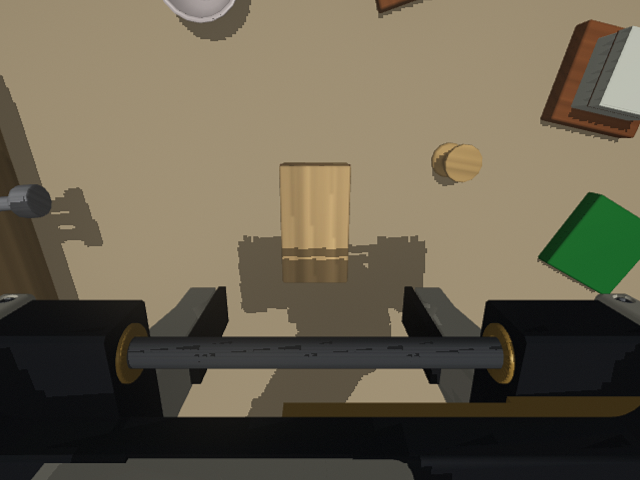

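>>> {"api": "step_arm", "payload": {"commands": [[[0.7,0,20],0],[[0,0,30],0],[[0,0,35],0],[[0,0,35],0],[[0,0,25],0],[[0,0,15],0],[[0,0,8],0],[[0,0,4],0],[[0,0,3],0],[[0,0,2],0],[[0,0,0],0],[[0,0,0],0]]}}

```text
time_s: 45.88
tcp_pos: [0.4038, 0.2712, -0.0222]
eef_rot: [-180.0, -0.0, -4.9]
contact_force: [1.0, 0.0, 0.3]
gripper_width: 0.0878
```

>>> {"api": "step_arm", "payload": {"commands": [[[0,0,0],0],[[0,0,0],0],[[0,0,0],0],[[0,0,0],0],[[0,0,0],0],[[0,0,0],0]], "gripper": 1, "grip_force": 35}}

```text
time_s: 46.62
tcp_pos: [0.4037, 0.2711, -0.0224]
eef_rot: [-180.0, -0.0, -4.9]
contact_force: [-0.4, -1.0, 0.9]
gripper_width: 0.0618
```

>>> {"api": "step_arm", "payload": {"commands": [[[0,0,-3],0],[[0,0,-10],0],[[0,0,-20],0],[[0,0,-30],0],[[0,0,-40],0],[[0,0,-40],0],[[0,0,-40],0],[[0,0,-37],0],[[0,0,0],0],[[0,0,0],0]]}}

```text
time_s: 47.88
tcp_pos: [0.403, 0.2706, 0.1971]
eef_rot: [180.0, 0.0, -4.9]
contact_force: [0.3, -0.2, -2.9]
gripper_width: 0.0621
```

```bash
python3 - <<'E'
from lay import *
c,s=snap("w17"); print(s["tcp_pos"],s["eef_rot"],s["gripper_width"],s["contact_force"])
go(s,(.65,.177,.2),13.1)
P=cloud(c,c["T"]);Q=(P-s["tcp_pos"])@tcpT(s)[:3,:3]*1000
m=(abs(Q[...,2]+42)<26)&(abs(Q[...,1])<25)&(abs(Q[...,0])<70)
q=Q[m]; print("x rng",np.percentile(q[:,0],[1,95,98,99.5]),len(q))
t=q[(q[:,0]<52)&(q[:,0]>15)&(q[:,2]<-48)]; A=np.c_[t[:,:2],np.ones(len(t))]; print("lid tilt z=ax+by+c",np.linalg.lstsq(A,t[:,2],rcond=None)[0],len(t))
E
```

```text
[0.40303429 0.27055583 0.19711811] [ 1.79991218e+02  4.92477118e-02 -4.93303664e+00] 0.06212068016798077 [ 0.30257405 -0.22440087 -2.90388418]
tool shift mm [254.1  72.   -3.1] twist -18.03303663581329
x rng [-31.29244362  54.82955429  54.96144196  55.09242188] 21161
lid tilt z=ax+by+c [-6.68752596e-04 -3.05805729e-04 -5.68040134e+01] 11090
```

View pics/w17.png

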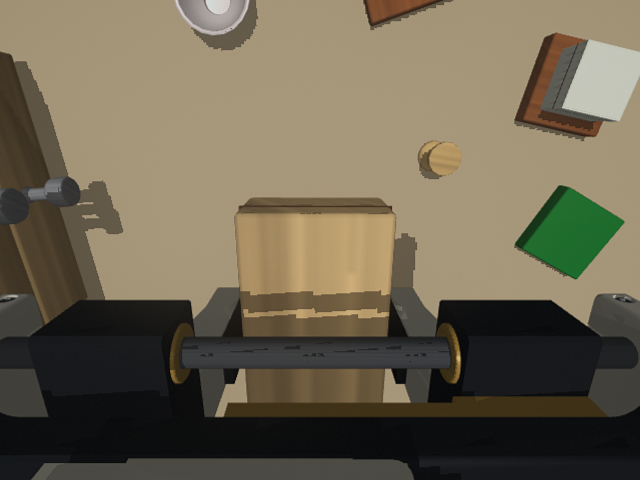

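>>> {"api": "step_arm", "payload": {"commands": [[[0,0,0],-9],[[0,0,0],-9],[[20,13.4,0],0],[[20,13.4,0],0],[[20,13.4,0],0],[[20,13.4,0],0],[[20,13.4,0],0],[[20,13.4,0],0],[[0,0,0],0],[[0,0,0],0]]}}

```text
time_s: 49.18
tcp_pos: [0.538, 0.2195, 0.1962]
eef_rot: [180.0, 0.1, 13.1]
contact_force: [-0.5, -0.2, -2.1]
gripper_width: 0.0619
```

```bash
python3 - <<'E'
from lay import *
c,s=snap("w18"); print(s["tcp_pos"],s["eef_rot"],s["gripper_width"],s["contact_force"])
rep(c,c["T"],(("os",.012,4),),(.65,.177),R=.1)
go(s,(.65,.177,.2),13.1)
E
```

```text
[0.53797008 0.2195059  0.19622876] [1.79950468e+02 1.38842012e-01 1.30580619e+01] 0.06190983609325058 [-0.53743753 -0.15351779 -2.12071698]
os 12529 rect [649.8 177.2 132.2  86.   13.1] z 0.0124 edge 13.0
tool shift mm [99.5 66.7 -4. ] twist -0.04193809024910422
```

View pics/w18.png

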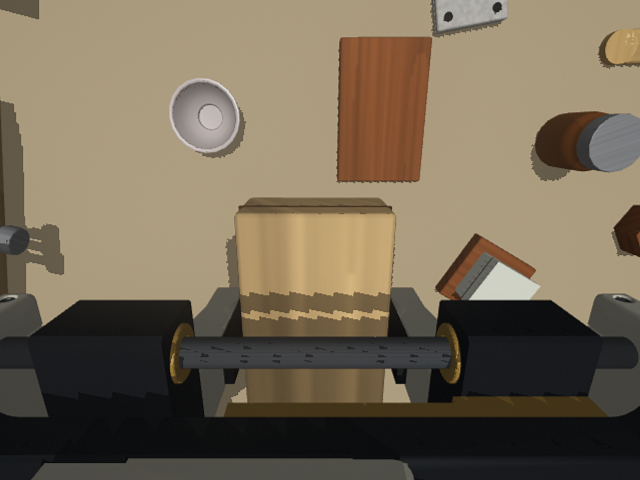

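>>> {"api": "step_arm", "payload": {"commands": [[[25,16.7,0],0],[[25,16.7,0],0],[[25,16.7,0],0],[[24.7,16.7,0],0],[[0,0,0],0],[[0,0,25],0],[[0,0,35],0],[[0,0,35],0],[[0,0,35],0],[[0,0,30],0],[[0,0,20],0],[[0,0,10],0],[[0,0,5],0],[[0,0,3],0],[[0,0,2],0],[[0,0,2],0],[[0,0,0],0],[[0,0,0],0]]}}

```text
time_s: 51.48
tcp_pos: [0.6511, 0.1774, -0.0043]
eef_rot: [-180.0, -0.0, 13.1]
contact_force: [0.0, 0.3, -2.3]
gripper_width: 0.0616
```

```bash
python3 - <<'E'
from lay import *
from plant import r
s=r.get_state(); print(s["tcp_pos"],s["eef_rot"],s["contact_force"])
go(s,(.6501,.1771,-.0104),13.1)
E
```

```text
[ 0.65113274  0.177421   -0.00427295] [-1.79997231e+02 -1.29891757e-02  1.30841902e+01] [ 0.01502035  0.29600644 -2.31090708]
tool shift mm [-1.1  0.1  6.1] twist -0.015809770840959914
```

>>> {"api": "step_arm", "payload": {"commands": [[[-0.8,0,2],0],[[0,0,1.5],0],[[0,0,1],0],[[0,0,0.7],0],[[0,0,0.5],0],[[0,0,0.3],0],[[0,0,0],0],[[0,0,0],0]]}}

```text
time_s: 52.48
tcp_pos: [0.6503, 0.1773, -0.0103]
eef_rot: [-180.0, -0.0, 13.1]
contact_force: [-1.2, -0.3, -1.1]
gripper_width: 0.0621
```

>>> {"api": "step_arm", "payload": {"commands": [[[0,0,0.4],0],[[0,0,0],0],[[0,0,0],0]]}}

```text
time_s: 52.85
tcp_pos: [0.6503, 0.1773, -0.0103]
eef_rot: [-180.0, -0.0, 13.1]
contact_force: [-3.0, 0.2, 6.4]
gripper_width: 0.062
```

>>> {"api": "step_arm", "payload": {"commands": [[[0,0,0],0],[[0,0,0],0],[[0,0,0],0],[[0,0,0],0],[[0,0,-5],0],[[0,0,-15],0],[[0,0,-30],0],[[0,0,-40],0],[[0,0,-40],0],[[0,0,-40],0],[[0,0,-40],0],[[-30,0,0],0],[[-30,0,0],0],[[-30,0,0],0],[[0,0,0],0],[[0,0,0],0]], "gripper": 0}}

```text
time_s: 54.85
tcp_pos: [0.5631, 0.1571, 0.2004]
eef_rot: [-180.0, -0.1, 13.1]
contact_force: [0.8, 0.5, -0.2]
gripper_width: 0.0876
```

```bash
python3 - <<'E'
from lay import *
from plant import imaging
c,s=snap("w19"); print(s["tcp_pos"],s["eef_rot"],s["gripper_width"],s["contact_force"])
rep(c,c["T"],(("os",.012,4),("ob",.046,4)),(.65,.177),R=.1)
for n in("top","scene"):
    c=imaging.capture(n); cv2.imwrite(f"pics/{n}9.png",c["img"][:,:,::-1]); print(n); T=c["extrinsics"]
    rep(c,T,(("os",.012,4),("ob",.046,4)),(.65,.177),R=.1)
    rep(c,T,(("ss",.018,4),("sb",.052,4)),(.505,.012),R=.06)
    rep(c,T,(("rs",.024,4),("rb",.058,4)),(.409,-.293),R=.045)
    rep(c,T,(("hs",.03,4),("hb",.062,4)),(.6,-.141),R=.04)
    c0=dict(np.load(n+"0.npz"))
    for k,z,xy in(("jar",.075,(.665,-.01)),("mug",.085,(.63,-.335))):
        rep(c0,T,((k+"0",z,4),),xy,R=.06); rep(c,T,((k,z,4),),xy,R=.06)
E
```

```text
[0.56313188 0.15713082 0.20042966] [-1.79973647e+02 -1.09879320e-01  1.31045376e+01] 0.08756251757277816 [ 0.79082533  0.54879329 -0.2077924 ]
os 3395 rect [650.2 176.8 132.7  85.6  13.1] z 0.0123 edge 13.1
ob 8468 rect [650.4 176.9 108.6  61.7  13. ] z 0.0464 edge 13.0
top
os 246 rect [602.8 164.1  39.6  89.4  11.7] z 0.0125 edge 11.5
ob 147 rect [603.8 165.8  17.7  61.   13. ] z 0.0465 edge 13.6
ss 385 rect [504.7  11.6  78.1  78.5  73.2] z 0.0189 edge -15.7
sb 450 rect [505.2  11.9  54.5  55.5  73.4] z 0.0528 edge -16.1
rs 272 rect [ 408.6 -293.8   65.9   66.4   55.7] z 0.0244 edge 28.4
rb 240 rect [ 409.7 -292.9   41.2   43.1   37.7] z 0.0585 edge -40.0
hs 210 rect [ 599.6 -141.    51.4   58.7   71.8] z 0.0309 edge -11.2
hb 106 rect [ 600.9 -140.6   31.    27.7   37.3] z 0.0628 edge 27.2
jar0 267 rect [665.5 -12.3  45.7  47.9  84. ] z 0.0761 edge 20.7
jar 268 rect [666.8 -12.4  45.8  45.2  83.8] z 0.0758 edge -17.9
mug0 153 rect [ 621.9 -344.4   66.1   65.8   83.7] z 0.0851 edge -20.9
mug 153 rect [ 621.9 -344.4   66.1   65.8   83.7] z 0.085 edge 11.7
scene
os 1077 rect [651.2 177.  136.4  85.6  13. ] z 0.0109 edge 13.2
ob 1903 rect [651.5 177.  112.   61.6  12.9] z 0.045 edge 13.0
ss 452 rect [506.4  13.2  80.1  80.3  72.5] z 0.0171 edge -12.8
sb 592 rect [506.2  13.1  57.4  57.5  73. ] z 0.051 edge -16.6
rs 244 rect [ 414.9 -287.5   60.2   65.4   35.7] z 0.023 edge 32.1
rb 206 rect [ 411.7 -290.8   49.3   40.3   32.4] z 0.0572 edge 13.2
hs 297 rect [ 604.  -137.3   52.3   51.7   42. ] z 0.0291 edge 41.9
hb 151 rect [ 601.3 -139.6   35.1   27.4   42.7] z 0.0609 edge 35.4
jar0 467 rect [667.8 -11.1  48.9  47.1  13.8] z 0.074 edge 27.6
jar 466 rect [667.1 -11.5  48.5  47.2  45.9] z 0.074 edge 43.9
mug0 170 rect [ 626.8 -339.7   63.4   66.6   47.4] z 0.0836 edge -43.4
mug 169 rect [ 626.8 -339.7   63.4   66.6   47.4] z 0.0836 edge -37.7
```

View pics/scene9.png

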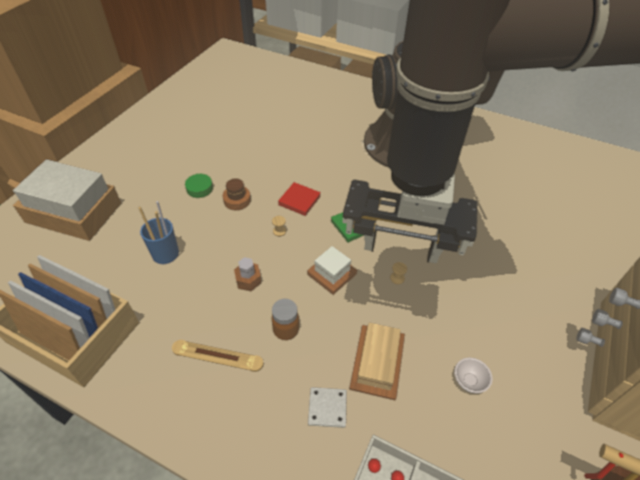

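View pics/w19.png

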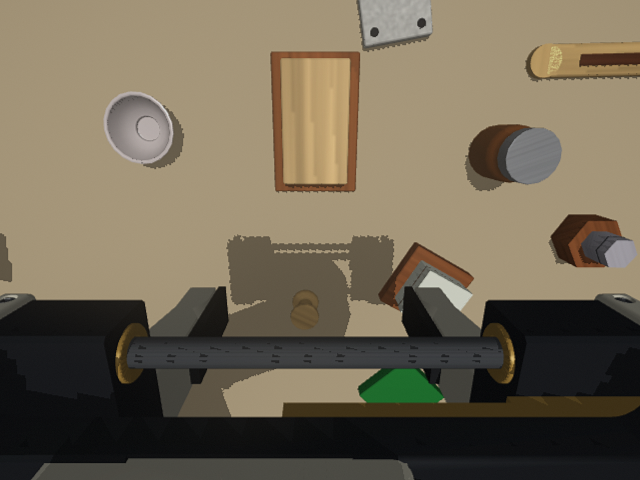

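All four boxes are upright and centred on their stands: long (378,360), square (333,265), round (235,190) and hex (247,270) in the scene view. The jar (285,318) and the mug (162,240) have not moved, and the robot touches nothing. Handing in.

```bash
python3 - <<'E'
from plant import close_job
print(close_job())
E
```

```text
the job is handed in; nothing more can be done
None
```

The stack is taken apart and each of the four boxes stands upright on the stand with its shape. I handed the job in at about 55 s, with the gripper open and clear of everything.

**Last checks:**

| Box | Off the middle of its stand (wrist camera) | Alignment |
|---|---|---|
| Long | under 0.5 mm | within about 0.2° of the stand's edges |
| Square | about 0.7 mm | within about 0.3° of the stand's edges |
| Round | about 1 mm | – |
| Hexagonal | about 1 mm | about 1° from the stand (not asked for) |

- **Bystanders:** the mug read the same before and after. The jar moved by no more than about 1.4 mm between readings, which is within measuring noise.
- **Readings that disagreed:** on the last top view the arm hid most of the long box. On the scene view the boxes partly hid the round and hexagonal stands. I relied on the wrist-camera figures for those three.

**What went wrong:** the first grasp of the hexagonal tin failed. The finger tips really sit about 28 mm above the reported TCP, so they closed over the lid and pressed on it with about 15 N, shifting the tin about 2 mm. Nothing fell. I measured the offset in the wrist depth image and used it for every later grasp.

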